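Show a hidden stamp to the inspection camera with a mirror

TASK

Stand the steel guide block upright and centred on top of the inspection stand's narrow pillar, its stamped face turned square to the side where the cross is engraved in the base plate (so away from the camera), and let it go. Then draw the inspection mirror up out of its rest by the handle and hold it upright and free with the middle of its face above the engraved cross at the height of the lens, turned so that the camera's lens sees the stamped mark in the middle of the mirror. Finish while still holding the mirror steady there, and leave the tin, the brass weight and the matchbox where they are.

Things in the scene. Friction and masses are not known exactly. Their poses are not given: they have to be found in the camera images.
- stand: Fixed inspection stand: dark steel base plate 12 mm thick (x -130 to 140, y -35 to 130 mm from the origin) with a steel pillar and a small box-shaped camera on a post, top 103 mm above the bench. Origin on the bench under the pillar; x axis = the way the block's stamped face must look, y to the camera's side, z up. The plate bears an engraved cross of 36 mm lines in front of the pillar.
- pillar_top (a point): Middle of the flat round top of the pillar, 24 mm across, 60 mm above the bench; axes as the stand's. The pillar's shaft is 18 mm thick.
- lens (a point): Middle of the front of the camera's lens, 85 mm above the bench, at (-90, 100) mm in the stand's x, y. The camera looks from here to the point above the engraved cross.
- view_point (a point): Point 85 mm above the bench, straight above the engraved cross, at (110, 40) mm in the stand's x, y: the middle of the mirror's face belongs here. Axes as the stand's.
- aim (a point): Point 85 mm above the bench at (-20.6, 33.2) mm in the stand's x, y, between the lens and the mark of the seated block: seen from the view point it halves the angle between mark and lens. With its x axis pointing here the mirror shows the mark to the lens.
- block: Steel guide block, loose, about 0.12 kg: 28 x 28 mm and 40 mm tall, upright, origin in the middle of its underside, z up. Its +x face bears the stamped mark (a ring with a dot, 19 mm across); a low rib 4 mm high runs along the top edge above this face. The faces to either side (+y, -y) each show a small brass bushing and are flat; grip it there.
- mark (a point): Middle of the stamped mark, on the block's +x face, 25 mm above its underside.
- mirror: Inspection mirror, loose, about 0.06 kg, standing upright in its rest: a flat mirror 46 mm wide (y), 42 mm high (z), 5 mm thick, with a straight handle upward. Origin in the middle of the reflecting face; x points out of that face, z up along the handle. The back is plain dark steel. As it stands in the rest the origin is 29 mm above the bench.
- grip (a point): Middle of the mirror's flat-sided black handle, 66 mm above the mirror's origin and 2.5 mm behind its face: 12 mm thick along the mirror's x, 16 mm wide along its y, 60 mm long upright.
- rest: Wooden rest, fixed, 50 x 70 x 26 mm (x, y, z), origin in the middle of its underside: the mirror's lower edge stands 18 mm deep in a slot 7 mm wide and 48 mm long that runs along y. The mirror is drawn straight up out of it.
- tin_back: Open grey metal tin, 60 mm across, 36 mm tall, a bystander; origin in the middle of its underside.
- weight: Brass weight, 32 mm across, 30 mm tall, a bystander; origin in the middle of its underside.
- matchbox: Matchbox, 36 x 52 x 15 mm, lying flat, a bystander; origin in the middle of its underside.

How it is judged:
On the way, in this order (a step that is already met when the one before it is completed fails the run):
1. the block stands on the pillar, stamped face outward, released (horizontal distance between block and pillar_top below 0.007 m and z of block in the frame of pillar_top between -0.003 and 0.004 m and angle between block's own z axis and vertical below 0.1 rad and angle between the x axis of block and the x axis of stand, either way round below 0.26 rad and x of mark in the frame of pillar_top above 0 m and linear speed of block below 0.02 m/s and contact force between block and the fingers below 0.1 N), for 0.3 s.
2. the mirror is drawn out of its rest in the gripper (height (world z) of mirror above 0.06 m and contact force between mirror and the fingers above 0.5 N and contact force between mirror and rest below 0.1 N), for 0.1 s.
At the end, for the whole second after the job is handed in: Block upright on the pillar within 7 mm, stamp outward within 15 deg, let go. Mirror held in the fingers, touching nothing else, still, upright within 7 deg, face middle within 20 mm sideways and 15 mm in height of the view point, its normal passing the aim point within 12 mm (about 5 deg) (all of step 1 and contact force between block and stand above 0.3 N and horizontal distance between mirror and view_point below 0.02 m and z of mirror in the frame of view_point between -0.015 and 0.015 m and angle between mirror's own z axis and vertical below 0.12 rad and y of aim in the frame of mirror between -0.012 and 0.012 m and x of aim in the frame of mirror above 0.05 m and contact force between mirror and the fingers above 1 N and linear speed of mirror below 0.02 m/s and angular speed of mirror below 0.15 rad/s and contact force between mirror and stand below 0.1 N and contact force between mirror and block below 0.1 N and contact force between mirror and rest below 0.1 N); the arm keeps its last pose, push and grip.
It fails at once if the tin is disturbed (moved more than 15 mm) (distance of tin_back from where it was at the start of the episode above 0.015 m).
It fails at once if the brass weight is disturbed (moved more than 15 mm) (distance of weight from where it was at the start of the episode above 0.015 m).
It fails at once if the matchbox is disturbed (moved more than 15 mm) (distance of matchbox from where it was at the start of the episode above 0.015 m).
It also fails if it takes over 48 s, if anything falls off the work surface, if the arm or the gripper's body presses on something with over 40 N, if the wrist force passes 120 N, or if a joint passes its speed limit or range.

ROBOT

A 6-joint arm with a two-finger parallel gripper is mounted at the origin on a cart in front of the work surface, level with it; the furniture and walls round the work are solid. World frame = base frame: x ahead of the robot, y to its left, z up, the work surface at z = 0. Lengths are in m, angles in rad, forces in N, time in s.
With the tool pointing down it reaches from about 0.35 to 0.85 m from the base axis. Payload 8.1 kg.
Tool frame: the origin (TCP) lies midway between the tips of the shut fingers; the grasp point (between the pads) lies 19 mm behind it (robot.tcp_to_grasp is the distance from the TCP to the grasp point, in m); x points along the fingers, y is the direction in which the jaws open and shut, and the axes are right-handed (so a half turn about x gives the same grasp; the last joint's range is limited). The gripper opens to 93 mm and grips with 3 to 60 N. Pads are 15 mm wide; open, the fingers measure 128 mm over their backs; the gripper's body (75 mm by 188 mm) begins 65 mm behind the grasp point.
Start: joints at [-1.347, 0.13, 1.488, -0, 1.523, -0.085], TCP at [0.182, -0.572, 0.186] pointing down, gripper open.
Joint ranges: [-2.96, 2.96], [-0.89, 2.26], [0.02, 2.5], [-1.34, 4.48], [0, 2.73], [-2.66, 2.66]. Speed limits (rad/s): [2.39, 2.39, 2.79, 3.14, 3.14, 3.14].

INTERFACE

Orientations are given as a rotation vector (axis times angle).
In Python, from plant import robot gives the robot as it stands.
- The arm moves only by the tool play_rows, never from a script. Its argument "plan" is a list of rows, each an object with "slide": the shift along the world's x, y, z as a fraction of full scale, a list of three; "roll": the turn about the world's z as a fraction of full scale; "fingers": the gripper command: -1 is shut, 1 is fully open, values between are in proportion. A call has 1 to 20 rows; each row shifts and turns the commanded pose from where the row before left it; what a row does not reach is not made up. Full scale, the value 1, is 30 mm for a shift and 8 degrees for a turn. A row lasts 1/8 s, in which the tool goes at most 62.5 mm and 10.7 degrees, less where a joint would pass 70% of its speed; a pose out of reach is approached as far as the arm can. A call with a number of a shift or a turn outside -1 to 1 is refused whole. A call with a gripper value outside its range is refused whole. The fingers move at their own pace and stop on an object; "squeeze" is the grip in N (left out, the last holds). Time passes only in rows, so rows that do not move let the fingers close. It gives the time, the measured TCP pose, the force and the opening at its end, in the units of the state.
- robot.read_state(): the state, without advancing time (a new reading comes with each control period).
- robot.read_camera(name): name is "scene" or "top" or "wrist"; returns the picture (384x512x3 uint8, red, green, blue); there is no depth.
- robot.get_calibration(name): a dict with "fx", "fy", "cx", "cy" (pixels), "R" (3x3) and "t" (3): a world point X has camera coordinates R X + t; the wrist camera has in their place "T_tool_cam" (4x4, takes a point from camera to tool coordinates, whose origin is the TCP and whose axes are the tool frame's). Camera axes: x right, y down, z forward; pixel columns grow to the right and rows downward; lengths in m; the calibration is good to about 2 mm. The wrist camera is an equidistant fisheye: a pixel r from the principal point sees the ray r / f radians off the axis. A picture is of the moment at which its call begins: read the wrist's pose just before it. get_calibration takes no time and is no camera call.
- robot.close_job(): hands the job in, once; it reports no verdict.
Trained networks look in the newest picture that a camera, given by its name, has taken for a name from the list of things; names that differ only in an ending like _2 or _b are one class to them, and where a whole thing is asked for, a point or a joint stands for the part that bears it (a point fixed in the world has none). Each returns a list of dicts, best first, with "p" (0 to 1); they miss things now and then, are a little off and sometimes report something else, mostly with a low value. They report only what shows in the picture. A call takes as long as a camera call.
- robot.boxes_of(camera, target): "extent" ([centre column, centre row, width, height] in pixels, round what is visible of it).
- robot.regions_of(camera, target): "region" (384x512 bool, what is visible of it) and "extent" ([centre column, centre row, width, height] in pixels, round what is visible of it).
- robot.mark_of(camera, target): "point" ([column, row] in pixels: a listed point, or the origin of a listed thing).
The state is a dict: "t": time; "q": joint angles; "dq": joint speeds; "joint_torque": joint torques, N m; "tool_pos": TCP position; "orientation": TCP orientation; "force": force on the tool from outside, world axes, zero at the start; "wrist_torque": the same for the moment, N m; "opening": finger opening in m.
Only numpy, scipy, OpenCV 4.12 (cv2) and the standard library are available. Lean on these libraries where they do the work, as an engineer would, in place of code of your own. Each camera call takes 0.05 s, during which the arm holds its last target.

## Working session

There is one attempt and no reset: what is moved stays moved. The work goes in short steps, Python scripts to look and compute and a tool call to move; the robot and the scene stay as the last step left them, time stands still between calls to the robot, and variables do not carry over. Pictures are saved under pics/ and viewed, and the job is handed in when it is done.

Besides the shell and the picture viewer there is one more tool, called after "Request:" as name([rows], argument=value, ...), one row to a line, values as JSON. play_rows: Moves the arm, as the interface text tells. Its arguments: {"type":"object","properties":{"plan":{"type":"array","items":{"type":"object","properties":{"slide":{"type":"array","items":{"type":"number","minimum":-1,"maximum":1}},"roll":{"type":"number","minimum":-1,"maximum":1},"fingers":{"type":"number"}}}},"squeeze":{"type":"number"}},"required":["plan"]}

```bash
ls; mkdir -p pics
python3 - <<'E'
from plant import robot
import cv2, numpy as np
print(robot.read_state())
for n in ["scene","top"]:
    im=robot.read_camera(n); cv2.imwrite(f"pics/{n}0.png",im[:,:,::-1])
    c=robot.get_calibration(n); print(n,c)
    for t in ["stand","block","mark","mirror","grip","rest","tin_back","weight","matchbox","pillar_top","view_point","lens"]:
        try:
            print(t,[(np.round(d["point"],1).tolist(),round(d["p"],2)) for d in robot.mark_of(n,t)][:3])
        except Exception as e: print(t,e)
print(robot.get_calibration("wrist"))
print(robot.read_state()["t"])
E
```

```text
pics
{'t': 0.0, 'q': array([-1.34740338e+00,  1.31133351e-01,  1.48924241e+00, -3.10850482e-06,
        1.52300797e+00, -8.53888393e-02]), 'dq': array([ 0.00103471,  0.00115796, -0.00036984, -0.00237241,  0.00099649,
       -0.00039246]), 'joint_torque': array([-3.89328401e-03, -5.59845793e+01, -4.91772258e+01,  7.63472356e-02,
        3.53763567e-02, -1.00333100e-04]), 'tool_pos': array([ 0.18222878, -0.57101287,  0.18472436]), 'orientation': array([ 2.05557118,  0.32178647, -2.05583454]), 'force': array([-0.53474813,  0.27684202, -0.40276082]), 'wrist_torque': array([-0.01300012,  0.03000607,  0.01318441]), 'opening': 0.09320320460018172}
scene {'fx': 471.8707191454493, 'fy': 471.8707191454493, 'cx': 258.35729855578353, 'cy': 200.67617290893168, 'R': array([[-0.48400114, -0.87505075,  0.00539223],
       [-0.65986043,  0.36091568, -0.65903269],
       [ 0.57474091, -0.32253069, -0.75209497]]), 't': array([0.36038476, 0.35606933, 1.13025643])}
stand [([219.4, 272.2], 0.93)]
block [([204.7, 214.5], 0.63)]
mark [([201.2, 206.1], 0.71)]
mirror [([350.3, 172.7], 0.61)]
grip [([350.3, 15
[... 832 characters left out ...]
], 0.73), ([346.4, 188.5], 0.59)]
tin_back []
weight []
matchbox [([194.4, 134.7], 0.71)]
pillar_top [([187.4, 222.4], 0.6)]
view_point [([174.7, 192.6], 0.58), ([157.9, 255.1], 0.32), ([286.7, 161.0], 0.2)]
lens [([156.8, 256.4], 0.59)]
{'fx': 297.3186396354542, 'fy': 297.3186396354542, 'cx': 255.08819432544473, 'cy': 190.42249811376556, 'T_tool_cam': array([[-1.80311384e-04, -2.96010282e-01,  9.55184736e-01,
        -1.99582872e-01],
       [ 9.99999406e-01,  9.73533302e-04,  4.90467579e-04,
         1.10391377e-04],
       [-1.07508760e-03,  9.55184257e-01,  2.96009931e-01,
        -8.38256554e-02],
       [ 0.00000000e+00,  0.00000000e+00,  0.00000000e+00,
         1.00000000e+00]])}
1.3
```

Run:
```python
import cv2
a=cv2.imread("pics/scene0.png");b=cv2.imread("pics/top0.png")
cv2.imwrite("pics/s1.png",cv2.resize(a[120:350,120:420],None,fx=2.6,fy=2.6,interpolation=cv2.INTER_CUBIC))
cv2.imwrite("pics/t1.png",cv2.resize(b[100:300,120:380],None,fx=3,fy=3,interpolation=cv2.INTER_CUBIC))
```

```text
(no output)
```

View pics/s1.png

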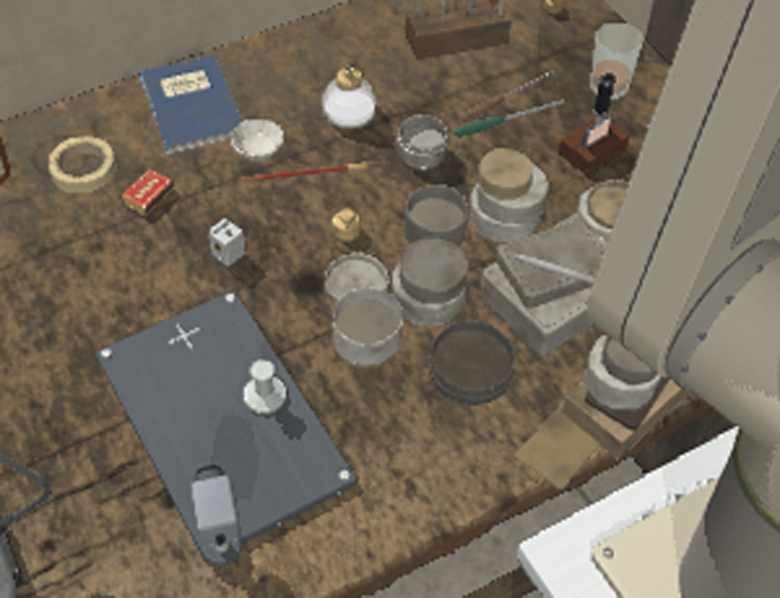

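View pics/t1.png

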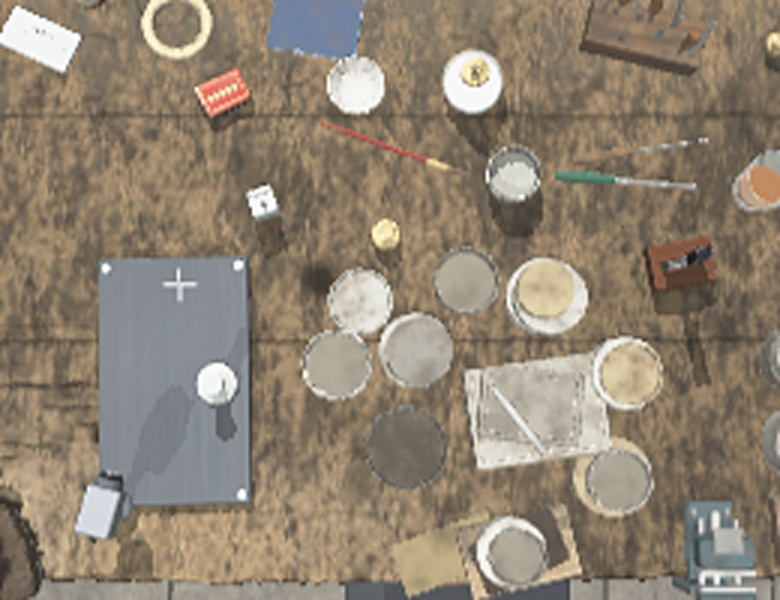

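```bash
cat > h.py <<'E'
import numpy as np, cv2
from scipy.optimize import least_squares
from scipy.spatial.transform import Rotation as Rot
from plant import robot
def proj(c,X):
    X=np.atleast_2d(X); p=X@c["R"].T+c["t"]; return np.c_[c["fx"]*p[:,0]/p[:,2]+c["cx"],c["fy"]*p[:,1]/p[:,2]+c["cy"]]
def atz(c,uv,z):
    d=c["R"].T@np.array([(uv[0]-c["cx"])/c["fx"],(uv[1]-c["cy"])/c["fy"],1.]); o=-c["R"].T@c["t"]
    return o+d*(z-o[2])/d[2]
def wray(st,uv):
    c=robot.get_calibration("wrist"); T=c["T_tool_cam"]
    x=(uv[0]-c["cx"])/c["fx"]; y=(uv[1]-c["cy"])/c["fy"]; r=np.hypot(x,y)
    d=np.array([x/r*np.sin(r),y/r*np.sin(r),np.cos(r)]) if r>1e-9 else np.array([0,0,1.])
    Rt=Rot.from_rotvec(st["orientation"]).as_matrix()
    return st["tool_pos"]+Rt@T[:3,3], Rt@T[:3,:3]@d
def watz(st,uv,z):
    o,d=wray(st,uv); return o+d*(z-o[2])/d[2]
def wproj(st,X):
    c=robot.get_calibration("wrist"); T=c["T_tool_cam"]
    Rt=Rot.from_rotvec(st["orientation"]).as_matrix()
    out=[]
    for x in np.atleast_2d(X):
        p=T[:3,:3].T@(Rt.T@(x-st["tool_pos"])-T[:3,3]); th=np.arctan2(np.hypot(p[0],p[1]),p[2]); n=np.hypot(p[0],p[1])
        out.append([c["cx"]+c["fx"]*th*p[0]/n,c["cy"]+c["fy"]*th*p[1]/n])
    return np.array(out)
E
python3 - <<'E'
from h import *
S=robot.get_calibration("scene");T=robot.get_calibration("top")
np.set_printoptions(precision=4,suppress=True)
s=lambda u,v:(120+u/2.6,120+v/2.6)
t=lambda u,v:(120+u/3,100+v/3)
for n,a,b,z in [("cross",(184,336),(180,285),.012),("pillar",(263,368),(216,383),.060),("scrTL",(107,353),(106,269),.013),("scrTR",(231,297),(238,265),.013),("scrBR",(345,475),(241,494),.013),("weight",(347,216),(386,227),.03),("matchbox",(148,190),(223,90),.015),("blocktop",(227,230),(262,195),.04),("tincand",(423,137),(513,170),.036),("tin?",(436,208),(466,270),.036),("mirrorhandle top",(606,78),(700,248),.125)]:
    print(n,atz(S,s(*a),z),atz(T,t(*b),z))
a=cv2.imread("pics/scene0.png");b=cv2.imread("pics/top0.png")
k=dict(interpolation=cv2.INTER_CUBIC)
o=np.hstack([cv2.resize(a[195:235,190:230],(390,390),**k),cv2.resize(b[155:190,190:225],(390,390),**k)])
cv2.imwrite("pics/z1.png",o)
o=np.hstack([cv2.resize(a[140:190,325:375],(390,390),**k),cv2.resize(b[165:215,325:375],(390,390),**k)])
cv2.imwrite("pics/z2.png",o)
E
```

```text
cross [0.5115 0.3426 0.012 ] [0.5118 0.343  0.012 ]
pillar [0.4043 0.2986 0.06  ] [0.4037 0.2962 0.06  ]
scrTL [0.5296 0.4223 0.013 ] [0.5294 0.4242 0.013 ]
scrTR [0.534 0.277 0.013] [0.5338 0.2795 0.013 ]
scrBR [0.2834 0.2716 0.013 ] [0.2846 0.2738 0.013 ]
weight [0.563  0.1172 0.03  ] [0.5736 0.1168 0.03  ]
matchbox [0.7218 0.2963 0.015 ] [0.7293 0.2978 0.015 ]
blocktop [0.6013 0.2483 0.04  ] [0.6072 0.2512 0.04  ]
tincand [ 0.6247 -0.02    0.036 ] [ 0.6356 -0.0219  0.036 ]
tin? [0.5204 0.0252 0.036 ] [0.5259 0.0302 0.036 ]
mirrorhandle top [ 0.532  -0.2046  0.125 ] [ 0.5391 -0.202   0.125 ]
```

View pics/z1.png

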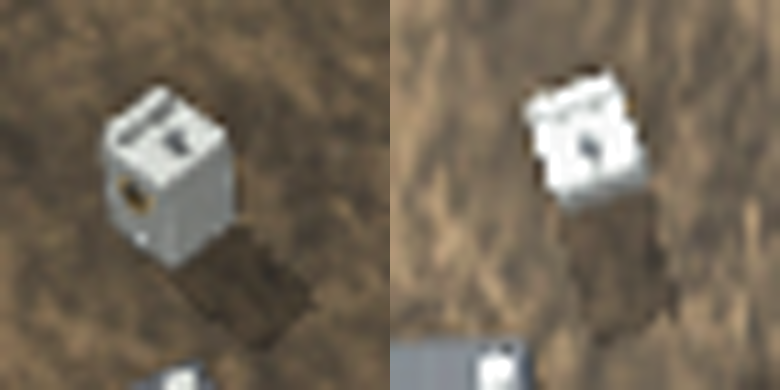

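View pics/z2.png

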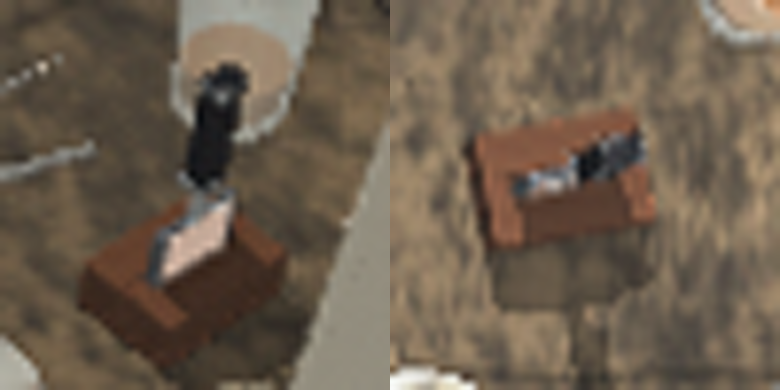

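Run:
```python
from h import *
np.set_printoptions(precision=4,suppress=True)
st=robot.read_state(); print(Rot.from_rotvec(st["orientation"]).as_matrix())
S=robot.get_calibration("scene");T=robot.get_calibration("top")
s=lambda u,v:(120+u/2.6,120+v/2.6); t=lambda u,v:(120+u/3,100+v/3)
def tri(a,b):
    f=lambda X:np.r_[proj(S,X)[0]-a,proj(T,X)[0]-b]
    r=least_squares(f,[.5,0,.05]);return r.x,r.cost
for n,a,b in [("cross",(184,336),(180,285)),("pillar",(263,368),(216,383)),("TL",(107,353),(106,269)),("BR",(345,475),(241,494)),("TR",(231,297),(238,265))]: print(n,tri(s(*a),t(*b)))
z=lambda u,v,x0,y0,k:(x0+u/k-.5,y0+v/k-.5)
for n,a,b in [("h",(228,75),(638-390,140))]: print(n,tri(z(*a,325,140,7.8),z(*b,325,165,7.8)))
k=390/40;k2=390/35
# block top corners (near rib left, left-front etc.)
for n,a,b in [("front",(172,188),(568-390,205)),("right",(225,130),(645-390,178)),("left",(105,130),(525-390,105)),("back",(160,85),(608-390,70))]: print(n,tri(z(*a,190,195,k),z(*b,190,155,k2)))
```

```text
[[-0.      0.3039 -0.9527]
 [ 0.     -0.9527 -0.3039]
 [-1.     -0.      0.    ]]
cross (array([0.5116, 0.3427, 0.012 ]), np.float64(0.007765918267145416))
pillar (array([0.4045, 0.2975, 0.0589]), np.float64(0.1726090938719228))
TL (array([0.5288, 0.423 , 0.0148]), np.float64(0.062191070943633))
BR (array([0.2837, 0.2725, 0.0134]), np.float64(0.1855511129379383))
TR (array([0.533 , 0.2783, 0.0151]), np.float64(0.10877571784976561))
h (array([ 0.5401, -0.2135,  0.1182]), np.float64(0.05808037263700907))
front (array([0.5813, 0.2574, 0.0423]), np.float64(0.036294674080293486))
right (array([0.5888, 0.2354, 0.0482]), np.float64(0.2203467582666052))
left (array([0.6089, 0.2679, 0.0463]), np.float64(0.1936865347565776))
back (array([0.6202, 0.2447, 0.0422]), np.float64(0.07660336939274365))
```

Request:
play_rows([
  {"slide": [0.7,0.95,0.1],"roll": 0,"fingers": 1},
  {"slide": [0.7,0.95,0.1],"roll": 0,"fingers": 1},
  {"slide": [0.7,0.95,0.1],"roll": 0,"fingers": 1},
  {"slide": [0.7,0.95,0.1],"roll": 0,"fingers": 1},
  {"slide": [0.7,0.95,0.1],"roll": 0,"fingers": 1},
  {"slide": [0.7,0.95,0.1],"roll": 0,"fingers": 1},
  {"slide": [0.7,0.95,0.1],"roll": 0,"fingers": 1},
  {"slide": [0.7,0.95,0.1],"roll": 0,"fingers": 1},
  {"slide": [0.7,0.95,0.1],"roll": 0,"fingers": 1},
  {"slide": [0.7,0.95,0.1],"roll": 0,"fingers": 1},
  {"slide": [0.7,0.95,0.1],"roll": 0,"fingers": 1},
  {"slide": [0.7,0.95,0.1],"roll": 0,"fingers": 1},
  {"slide": [0.7,0.95,0],"roll": 0,"fingers": 1},
  {"slide": [0,0,0],"roll": 0,"fingers": 1},
])

```text
t: 3.05
tool_pos: [0.4564, -0.1994, 0.2218]
orientation: [2.054, 0.323, -2.053]
force: [-0.2, 0.1, -0.3]
opening: 0.0932
```

```bash
cat > look.py <<'E'
from h import *; import sys,pickle
n=sys.argv[1]; st=robot.read_state(); im=robot.read_camera("wrist")
pickle.dump((st,im),open(f"pics/{n}.pkl","wb")); cv2.imwrite(f"pics/{n}.png",cv2.resize(im[:,:,::-1],(800,600),interpolation=cv2.INTER_CUBIC))
print(st["t"],st["tool_pos"],st["orientation"],st["opening"])
E
python3 look.py w1
```

```text
3.05 [ 0.45637761 -0.19941751  0.22182888] [ 2.05368021  0.32312866 -2.0527786 ] 0.09317267346336158
```

View pics/w1.png

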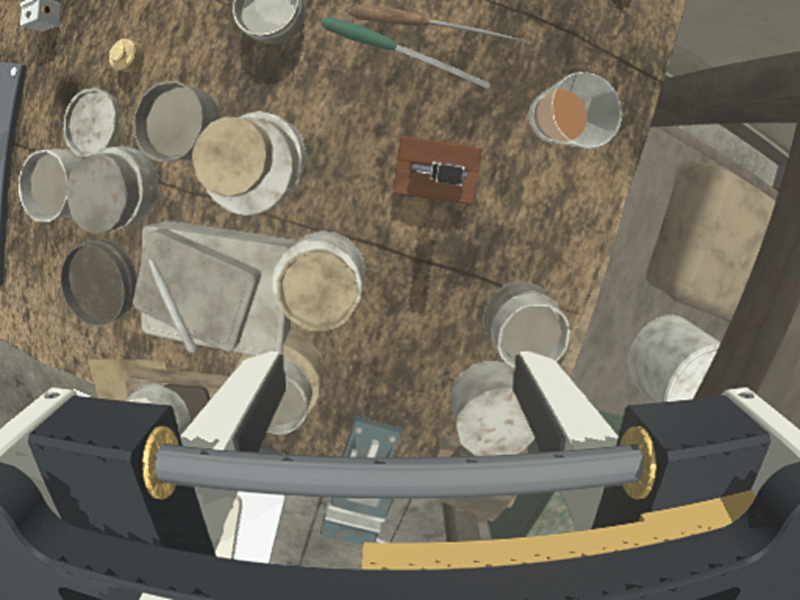

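Run:
```python
import pickle,cv2
st,im=pickle.load(open("pics/w1.pkl","rb"))
cv2.imwrite("pics/w1z.png",cv2.resize(im[80:140,245:315,::-1],(700,600),interpolation=cv2.INTER_CUBIC))
```

```text
(no output)
```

View pics/w1z.png

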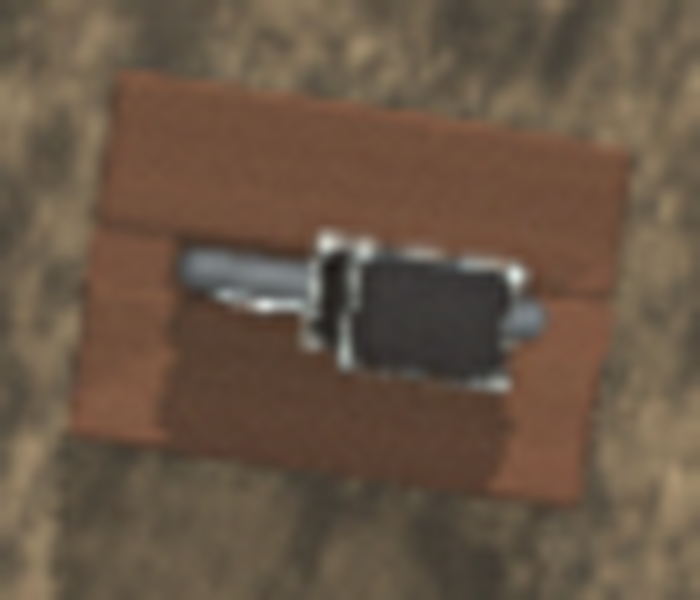

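Run:
```python
from h import *; import pickle
np.set_printoptions(precision=4,suppress=True)
st,im=pickle.load(open("pics/w1.pkl","rb"))
z=lambda u,v:(245+u/10-.5,80+v/10-.5)
P={n:watz(st,z(*p),h) for n,p,h in [("TL",(118,72),.026),("TR",(632,150),.026),("BL",(70,435),.026),("BR",(580,505),.026),("hTL",(355,245),.125),("hTR",(520,272),.125),("hBL",(345,365),.125),("hBR",(505,388),.125)]}
for n in P: print(n,P[n])
for a,b in [("TL","TR"),("BL","BR"),("TL","BL"),("TR","BR"),("hTL","hTR"),("hBL","hBR"),("hTL","hBL"),("hTR","hBR")]:
    d=P[b]-P[a]; print(a,b,np.hypot(*d[:2])*1e3,np.degrees(np.arctan2(d[1],d[0])))
print(sum(P[k] for k in ["TL","TR","BL","BR"])/4,sum(P[k] for k in ["hTL","hTR","hBL","hBR"])/4)
```

```text
TL [ 0.555  -0.1694  0.026 ]
TR [ 0.5673 -0.2368  0.026 ]
BL [ 0.507  -0.1783  0.026 ]
BR [ 0.5198 -0.2458  0.026 ]
hTL [ 0.5412 -0.198   0.125 ]
hTR [ 0.544  -0.2144  0.125 ]
hBL [ 0.5295 -0.2009  0.125 ]
hBR [ 0.5325 -0.2168  0.125 ]
TL TR 68.50054512361018 -79.6720301578157
BL BR 68.73509991618761 -79.33151108497674
TL BL 48.75693034623645 -169.51949277289336
TR BR 48.34961874053093 -169.24168778798744
hTL hTR 16.628568890817224 -80.21002059271876
hBL hBR 16.155357460871517 -79.27404053528939
hTL hBL 12.048920262147858 -166.22863148548848
hTR hBR 11.76148914934204 -168.4500755525247
[ 0.5373 -0.2076  0.026 ] [ 0.5368 -0.2075  0.125 ]
```

Request:
play_rows([
  {"slide": [0.1,1,0],"roll": 0,"fingers": 1},
  {"slide": [0.1,1,0],"roll": 0,"fingers": 1},
  {"slide": [0.1,1,0],"roll": 0,"fingers": 1},
  {"slide": [0.1,1,0],"roll": 0,"fingers": 1},
  {"slide": [0.1,1,0],"roll": 0,"fingers": 1},
  {"slide": [0.1,1,0],"roll": 0,"fingers": 1},
  {"slide": [0.1,1,0],"roll": 0,"fingers": 1},
  {"slide": [0.1,1,0],"roll": 0,"fingers": 1},
  {"slide": [0.1,1,0],"roll": 0,"fingers": 1},
  {"slide": [0.1,1,0],"roll": 0,"fingers": 1},
  {"slide": [0.1,1,0],"roll": 0,"fingers": 1},
  {"slide": [0.1,1,0],"roll": 0,"fingers": 1},
  {"slide": [0.1,1,0],"roll": 0,"fingers": 1},
  {"slide": [0.1,1,0],"roll": 0,"fingers": 1},
  {"slide": [0.1,1,0],"roll": 0,"fingers": 1},
  {"slide": [0,0,0],"roll": 0,"fingers": 1},
])

```text
t: 5.1
tool_pos: [0.5005, 0.2492, 0.2214]
orientation: [2.054, 0.321, -2.055]
force: [0.1, -0.4, -0.2]
opening: 0.0932
```

```bash
python3 look.py w2
```

```text
5.1 [0.50051873 0.24923813 0.22144717] [ 2.05380488  0.32071907 -2.0547027 ] 0.0932307489340577
```

View pics/w2.png

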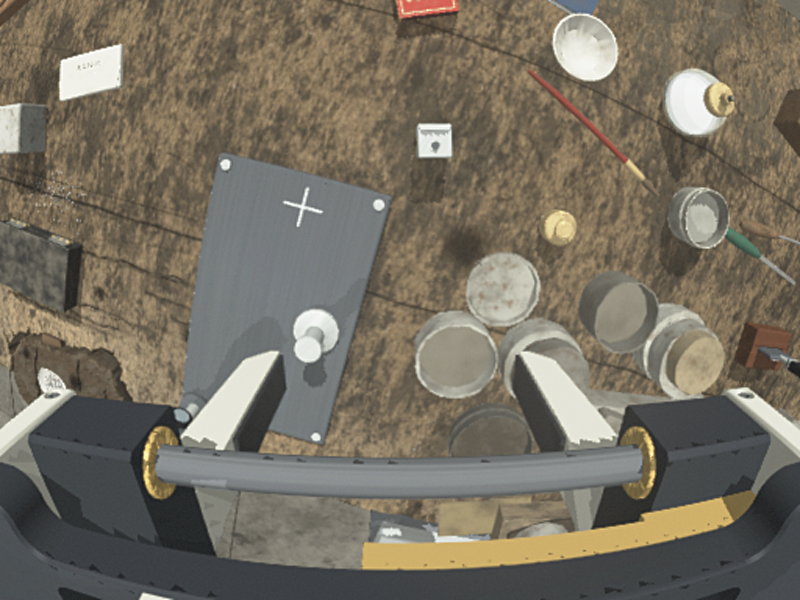

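Run:
```python
import pickle,cv2,numpy as np
st,im=pickle.load(open("pics/w2.pkl","rb"))
b=cv2.resize(im[75:105,263:293,::-1],(400,400),interpolation=cv2.INTER_CUBIC)
c=cv2.resize(im[110:160,170:220,::-1],(400,400),interpolation=cv2.INTER_CUBIC)
cv2.imwrite("pics/w2z.png",np.hstack([b,c]))
d=cv2.resize(im[190:240,180:230,::-1],(400,400),interpolation=cv2.INTER_CUBIC)
cv2.imwrite("pics/w2y.png",d)
```

```text
(no output)
```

View pics/w2z.png

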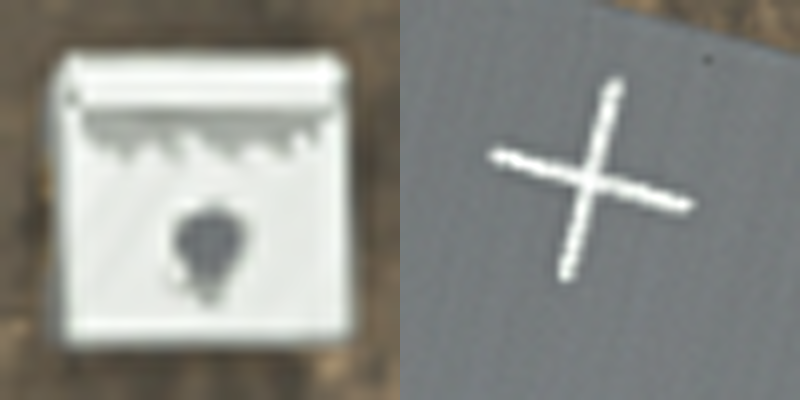

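View pics/w2y.png

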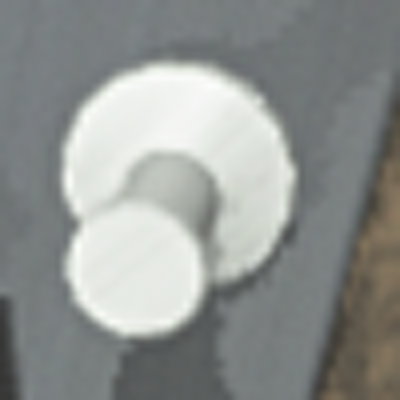

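Run:
```python
from h import *; import pickle
np.set_printoptions(precision=4,suppress=True)
st,im=pickle.load(open("pics/w2.pkl","rb"))
zb=lambda u,v:(263+u*.075-.5,75+v*.075-.5)
zc=lambda u,v:(170+(u-400)/8-.5,110+v/8-.5)
zd=lambda u,v:(180+u/8-.5,190+v/8-.5)
zw=lambda u,v:(u*.64-.5,v*.64-.5)
pix={"cross":(zc(593,181),(110,40,12)),"cL":(zc(495,155),(110,58,12)),"cR":(zc(690,207),(110,22,12)),"cT":(zc(616,82),(128,40,12)),"cB":(zc(567,280),(92,40,12)),
"pil":(zd(136,268),(0,0,60)),"TL":(zw(219,153),(140,130,12)),"TR":(zw(391,199),(140,-35,12)),"BR":(zw(323,445),(-130,-35,12))}
for n,(uv,X) in pix.items(): print(n,watz(st,uv,X[2]/1e3))
def f(p,w=1):
    c,s=np.cos(p[2]),np.sin(p[2]); r=[]
    for n,(uv,X) in pix.items():
        q=watz(st,uv,X[2]/1e3); r+=[q[0]-(p[0]+(c*X[0]-s*X[1])/1e3),q[1]-(p[1]+(s*X[0]+c*X[1])/1e3)]
    return np.array(r)*1e3
r=least_squares(f,[.4,.3,0]);print("stand",r.x[:2],np.degrees(r.x[2])); print(r.fun.reshape(-1,2))
pb={"fl":(zb(70,338),.040),"fr":(zb(347,335),.040),"bl":(zb(63,57),.044),"br":(zb(343,57),.044)}
P={n:watz(st,*v) for n,v in pb.items()}; print(P)
for a,b in [("fl","fr"),("bl","br"),("fl","bl"),("fr","br")]:
    d=P[b]-P[a]; print(a,b,np.hypot(*d[:2])*1e3,np.degrees(np.arctan2(d[1],d[0])))
print(sum(P.values())/4)
p=r.x;c,s=np.cos(p[2]),np.sin(p[2])
for X in [(110,40),(-20.6,33.2),(-90,100)]: print(X,p[0]+(c*X[0]-s*X[1])/1e3,p[1]+(s*X[0]+c*X[1])/1e3)
print(st["t"], np.degrees(np.arctan2(*(Rot.from_rotvec(st["orientation"]).as_matrix()[:2,1]*[1,-1]))))
```

```text
cross [0.5144 0.3434 0.012 ]
cL [0.5139 0.3616 0.012 ]
cR [0.5149 0.3255 0.012 ]
cT [0.5323 0.3442 0.012 ]
cB [0.4962 0.3431 0.012 ]
pil [0.4063 0.3011 0.06  ]
TL [0.5413 0.4344 0.012 ]
TR [0.5442 0.2707 0.012 ]
BR [0.2778 0.2634 0.012 ]
stand [0.4053 0.3011] 1.439252992451615
[[ 0.1214 -0.4974]
 [ 0.0977 -0.2542]
 [ 0.1568 -0.3091]
 [-0.0309 -0.0933]
 [-0.1201 -0.265 ]
 [ 0.976   0.0021]
 [-0.7656 -0.1488]
 [-1.9344  1.0519]
 [ 1.499   0.5138]]
{'fl': array([0.5868, 0.2599, 0.04  ]), 'fr': array([0.5955, 0.235 , 0.04  ]), 'bl': array([0.612 , 0.2689, 0.044 ]), 'br': array([0.6205, 0.2441, 0.044 ])}
fl fr 26.380269071688225 -70.65532504820983
bl br 26.239527581438846 -71.09242240730266
fl bl 26.78369514787142 19.75530412994782
fr br 26.584924825678144 20.06336101377563
[0.6037 0.252  0.042 ]
(110, 40) 0.5142938076290582 0.3438516503054223
(-20.6, 33.2) 0.3839058057503715 0.33377350731757083
(-90, 100) 0.3128498805524105 0.39880930895222255
5.1 17.755483402314887
```

Request:
play_rows([
  {"slide": [0.86,0.02,0],"roll": 0.22,"fingers": 1},
  {"slide": [0.86,0.02,0],"roll": 0,"fingers": 1},
  {"slide": [0.86,0.02,0],"roll": 0,"fingers": 1},
  {"slide": [0.86,0.03,0],"roll": 0,"fingers": 1},
  {"slide": [0,0,-1],"roll": 0,"fingers": 0.2},
  {"slide": [0,0,-1],"roll": 0,"fingers": 0.2},
  {"slide": [0,0,-1],"roll": 0,"fingers": 0.2},
  {"slide": [0,0,-1],"roll": 0,"fingers": 0.2},
])

```text
t: 6.15
tool_pos: [0.6039, 0.2494, 0.1009]
orientation: [2.038, 0.347, -2.038]
force: [-0.5, 0.3, -0.2]
opening: 0.0585
```

```bash
python3 look.py w3
python3 - <<'E'
import pickle,cv2,numpy as np
st,im=pickle.load(open("pics/w3.pkl","rb"))
cv2.imwrite("pics/w3z.png",cv2.resize(im[100:260,150:360,::-1],(788,600),interpolation=cv2.INTER_CUBIC))
E
```

```text
6.15 [0.60388202 0.24939361 0.10090939] [ 2.0377798   0.34705749 -2.03789808] 0.05853372219395199
```

View pics/w3z.png

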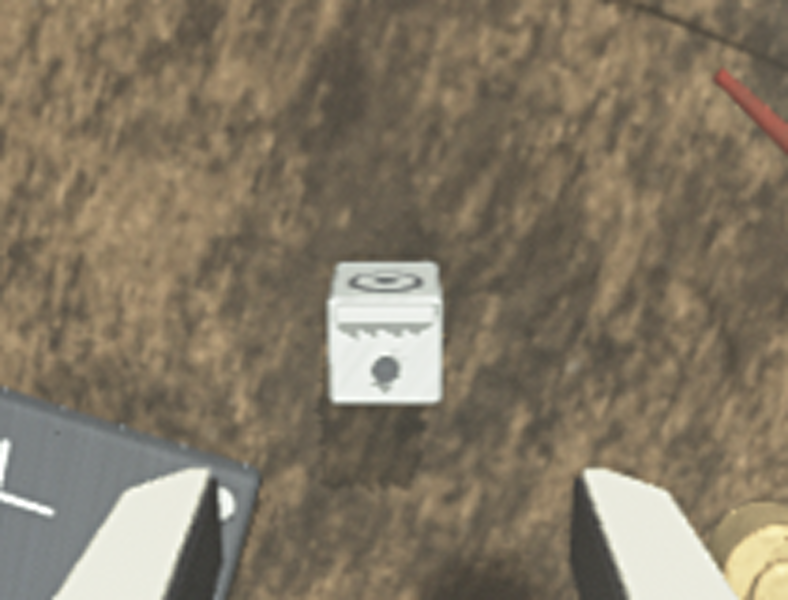

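Run:
```python
from h import *; import pickle
np.set_printoptions(precision=4,suppress=True)
st,im=pickle.load(open("pics/w3.pkl","rb"))
z=lambda u,v:(150+u/3.75-.5,100+v/3.75-.5)
pb={"fl":(z(330,403),.040),"fr":(z(441,402),.040),"bl":(z(329,298),.044),"br":(z(442,298),.044)}
P={n:watz(st,*v) for n,v in pb.items()}; print(P)
for a,b in [("fl","fr"),("bl","br"),("fl","bl"),("fr","br")]:
    d=P[b]-P[a]; print(a,b,np.hypot(*d[:2])*1e3,np.degrees(np.arctan2(d[1],d[0])))
c=sum(P.values())/4
print(c, c[:2]-st["tool_pos"][:2],np.degrees(np.arctan2(*(Rot.from_rotvec(st["orientation"]).as_matrix()[:2,1]*[1,-1]))))
```

```text
{'fl': array([0.5861, 0.2603, 0.04  ]), 'fr': array([0.5956, 0.2342, 0.04  ]), 'bl': array([0.6129, 0.2692, 0.044 ]), 'br': array([0.6218, 0.2438, 0.044 ])}
fl fr 27.679915590512394 -70.0190729887946
bl br 26.93242259194588 -70.6007865952218
fl bl 28.169264830852956 18.43402288223689
fr br 27.885565959342326 19.957182352719435
[0.6041 0.2518 0.042 ] [0.0002 0.0025] 19.363975667032463
```

Consistent (0.604, 0.252). Correct y +2.5 mm, descend 88 mm, grip.

Request:
play_rows([
  {"slide": [0.01,0.08,-0.95],"roll": 0,"fingers": 0.2},
  {"slide": [0,0,-0.95],"roll": 0,"fingers": 0.2},
  {"slide": [0,0,-0.9],"roll": 0,"fingers": 0.2},
  {"slide": [0,0,-0.1],"roll": 0,"fingers": 0.2},
  {"slide": [0,0,0],"roll": 0,"fingers": -1},
  {"slide": [0,0,0],"roll": 0,"fingers": -1},
  {"slide": [0,0,0],"roll": 0,"fingers": -1},
  {"slide": [0,0,0],"roll": 0,"fingers": -1},
  {"slide": [0,0,0],"roll": 0,"fingers": -1},
], squeeze=20)

```text
t: 7.32
tool_pos: [0.6039, 0.2541, 0.015]
orientation: [2.037, 0.349, -2.037]
force: [0.1, -0.4, -0.2]
opening: 0.0104
```

```bash
python3 look.py w4
python3 - <<'E'
from h import *
for n in ["scene"]:
    im=robot.read_camera(n); cv2.imwrite(f"pics/{n}4.png",cv2.resize(im[150:270,130:290,::-1],(800,600),interpolation=cv2.INTER_CUBIC))
E
```

```text
7.325 [0.60392476 0.2540821  0.01495164] [ 2.03737627  0.34936586 -2.0369093 ] 0.010363605914756128
```

View pics/w4.png

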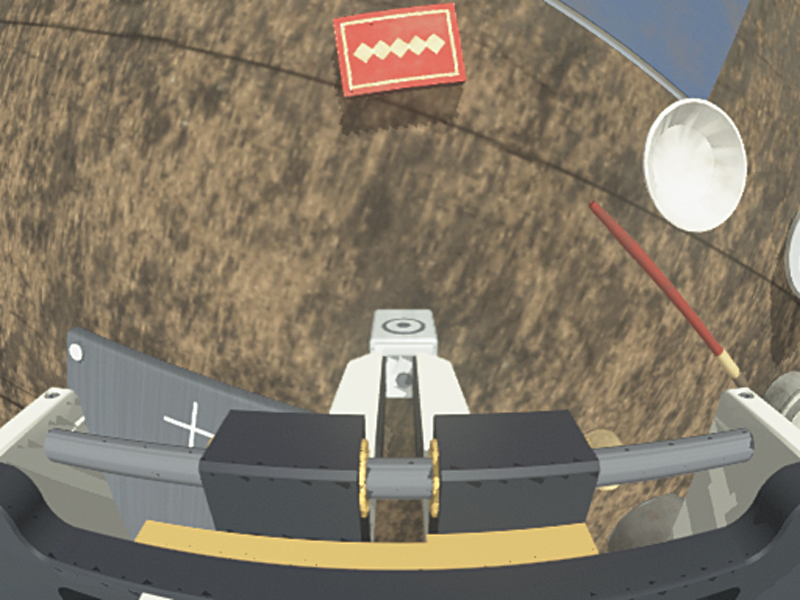

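View pics/scene4.png

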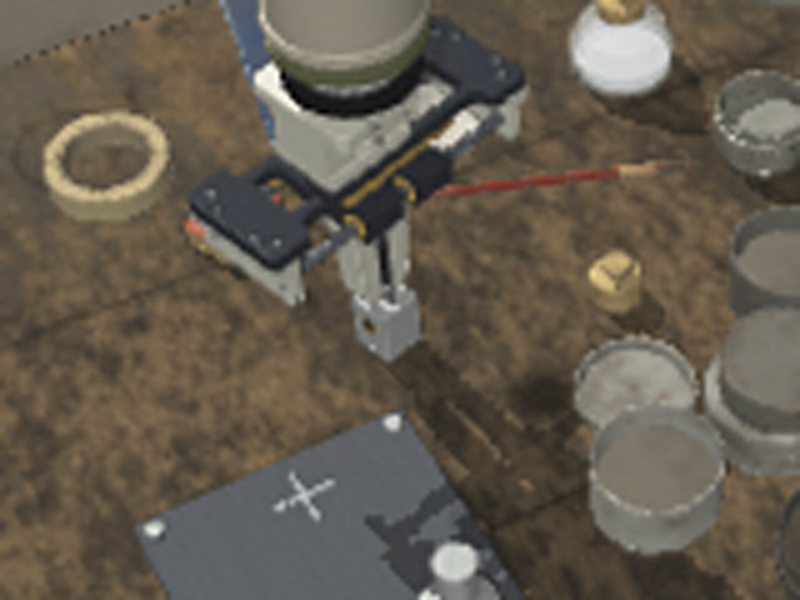

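Run:
```python
from h import *
np.set_printoptions(precision=4,suppress=True)
st=robot.read_state();print(st)
S=robot.get_calibration("scene")
for dz in [0,.019,.03,.05,.1]:
    X=st["tool_pos"]+[0,0,dz]; print(dz,(proj(S,X)[0]-[130,150]+.5)*5, (wproj(st,X)[0]+.5)/.64)
```

```text
{'t': 7.425, 'q': array([0.32  , 0.409 , 1.4801, 0.    , 1.2526, 1.5511]), 'dq': array([0.0007, 0.0025, 0.0015, 0.0001, 0.0004, 0.0006]), 'joint_torque': array([ -0.0051, -66.2174, -45.4896,   0.0151,  -0.078 ,   0.0001]), 'tool_pos': array([0.6038, 0.254 , 0.0147]), 'orientation': array([ 2.037 ,  0.3493, -2.0371]), 'force': array([0.6285, 0.1117, 0.4408]), 'wrist_torque': array([-0.0001,  0.0123,  0.0013]), 'opening': 0.0031807763004083607}
0 [381.6716 323.4037] [398.7845 343.4232]
0.019 [379.1088 302.5439] [398.742  360.5968]
0.03 [377.6005 290.267 ] [398.714 371.973]
0.05 [374.8107 267.559 ] [398.6556 395.9969]
0.1 [367.5556 208.5059] [398.4495 483.762 ]
```

```bash
python3 look.py w5
python3 - <<'E'
from h import *;import pickle
np.set_printoptions(precision=4,suppress=True)
for n in ["w2","w3","w4","w5"]:
    st,im=pickle.load(open(f"pics/{n}.pkl","rb"))
    R=Rot.from_rotvec(st["orientation"]).as_matrix()
    for dx in [0,-.019,-.03]:
      for dz in [-.0075,.0075]:
        print(n,dx,dz,(wproj(st,[st["tool_pos"]+R@[dx,s*st["opening"]/2,dz] for s in (-1,1)]).round(1)).tolist())
st,im=pickle.load(open("pics/w5.pkl","rb"))
cv2.imwrite("pics/w5z.png",cv2.resize(im[190:280,200:310,::-1],(733,600),interpolation=cv2.INTER_CUBIC))
E
```

```text
7.425 [0.6038223  0.25403821 0.01471839] [ 2.03702811  0.3493442  -2.03714384] 0.0031807763004083607
w2 0 -0.0075 [[190.8, 209.3], [318.6, 209.4]]
w2 0 0.0075 [[192.3, 228.0], [317.1, 228.2]]
w2 -0.019 -0.0075 [[185.2, 219.4], [324.2, 219.5]]
w2 -0.019 0.0075 [[187.1, 239.4], [322.3, 239.5]]
w2 -0.03 -0.0075 [[181.5, 226.0], [327.9, 226.1]]
w2 -0.03 0.0075 [[183.6, 246.8], [325.7, 246.9]]
w3 0 -0.0075 [[214.2, 209.5], [295.2, 209.6]]
w3 0 0.0075 [[215.2, 228.4], [294.2, 228.5]]
w3 -0.019 -0.0075 [[210.6, 219.7], [298.8, 219.8]]
w3 -0.019 0.0075 [[211.8, 239.9], [297.6, 240.0]]
w3 -0.03 -0.0075 [[208.2, 226.5], [301.2, 226.6]]
w3 -0.03 0.0075 [[209.6, 247.5], [299.8, 247.5]]
w4 0 -0.0075 [[247.5, 209.7], [261.9, 209.7]]
w4 0 0.0075 [[247.7, 228.6], [261.8, 228.7]]
w4 -0.019 -0.0075 [[246.8, 219.9], [262.6, 220.0]]
w4 -0.019 0.0075 [[247.0, 240.3], [262.3, 240.3]]
w4 -0.03 -0.0075 [[246.4, 226.8], [263.0, 226.8]]
w4 -0.03 0.0075 [[246.6, 247.9], [262.7, 247.9]]
w5 0 -0.0075 [[252.5, 209.7], [256.9, 209.7]]
w5 0 0.0075 [[252.6, 228.7], [256.9, 228.7]]
w5 -0.019 -0.0075 [[252.3, 220.0], [257.1, 220.0]]
w5 -0.019 0.0075 [[252.3, 240.3], [257.0, 240.3]]
w5 -0.03 -0.0075 [[252.1, 226.8], [257.2, 226.8]]
w5 -0.03 0.0075 [[252.2, 247.9], [257.1, 247.9]]
```

View pics/w5z.png

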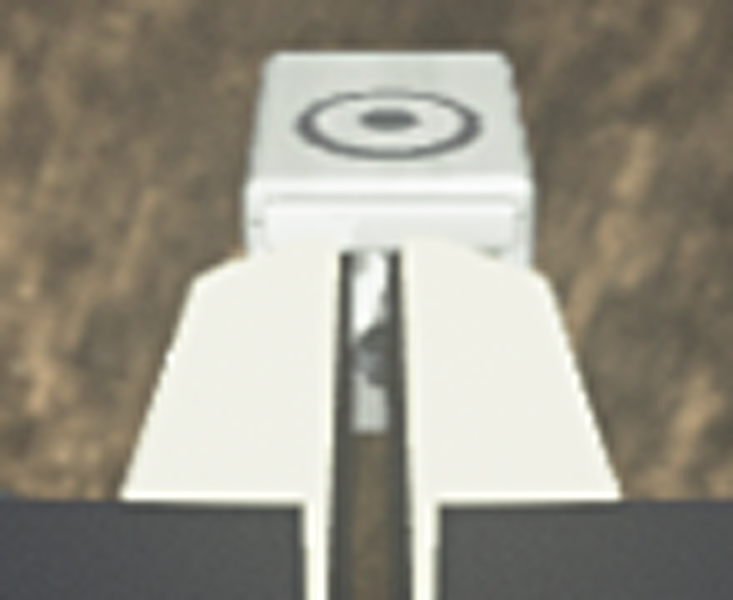

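Run:
```python
from h import *
print(robot.tcp_to_grasp,[a for a in dir(robot) if not a.startswith("_")])
c=robot.get_calibration("wrist");print(c["T_tool_cam"][:3,3])
```

```text
0.0188 ['IKError', 'boxes_of', 'close_job', 'get_calibration', 'mark_of', 'read_camera', 'read_state', 'regions_of', 'tcp_to_grasp']
[-1.99582968e-01  1.37432729e-04 -8.38217685e-02]
```

Request:
play_rows([
  {"slide": [0,0,0],"roll": 0,"fingers": 0.2},
  {"slide": [0.02,-0.06,0],"roll": 0,"fingers": 0.2},
  {"slide": [0,0,0],"roll": 0,"fingers": 0.2},
  {"slide": [0,0,0],"roll": 0,"fingers": 0.2},
  {"slide": [0,0,-0.2],"roll": 0,"fingers": 0.2},
  {"slide": [0,0,-0.2],"roll": 0,"fingers": 0.2},
  {"slide": [0,0,0],"roll": 0,"fingers": 0.2},
])

```text
t: 8.35
tool_pos: [0.6036, 0.2519, 0.0015]
orientation: [2.035, 0.349, -2.039]
force: [-1.1, 0.2, -0.2]
opening: 0.0558
```

```bash
python3 look.py w6
python3 - <<'E'
from h import *;import pickle
im=robot.read_camera("scene"); a=cv2.resize(im[185:235,185:235,::-1],(400,400),interpolation=cv2.INTER_CUBIC)
st,w=pickle.load(open("pics/w6.pkl","rb"))
b=cv2.resize(w[170:280,200:310,::-1],(400,400),interpolation=cv2.INTER_CUBIC)
cv2.imwrite("pics/w6z.png",np.hstack([a,b]))
E
```

```text
8.35 [0.603581   0.25192269 0.00149179] [ 2.03507573  0.34894922 -2.03898485] 0.0558085890896318
```

View pics/w6z.png

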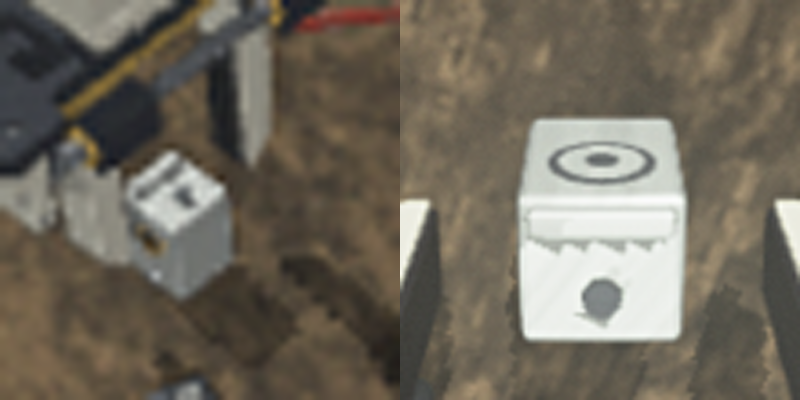

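Request:
play_rows([
  {"slide": [0,0,-0.25],"roll": 0,"fingers": 0.2},
  {"slide": [0,0,-0.25],"roll": 0,"fingers": 0.2},
  {"slide": [0,0,0],"roll": 0,"fingers": -1},
  {"slide": [0,0,0],"roll": 0,"fingers": -1},
  {"slide": [0,0,0],"roll": 0,"fingers": -1},
  {"slide": [0,0,0],"roll": 0,"fingers": -1},
  {"slide": [0,0,0],"roll": 0,"fingers": -1},
], squeeze=20)

```text
t: 9.32
tool_pos: [0.6048, 0.2523, -0.0119]
orientation: [2.038, 0.349, -2.037]
force: [0.1, 0.3, 1.7]
opening: 0.0277
```

```bash
python3 look.py w7
python3 - <<'E'
from h import *;import pickle
im=robot.read_camera("scene"); a=cv2.resize(im[185:235,185:235,::-1],(400,400),interpolation=cv2.INTER_CUBIC)
st,w=pickle.load(open("pics/w7.pkl","rb"))
b=cv2.resize(w[170:280,200:310,::-1],(400,400),interpolation=cv2.INTER_CUBIC)
cv2.imwrite("pics/w7z.png",np.hstack([a,b]))
E
```

```text
9.325 [ 0.60477246  0.25230526 -0.011885  ] [ 2.03789874  0.34931484 -2.03654708] 0.027652738990271493
```

View pics/w7z.png

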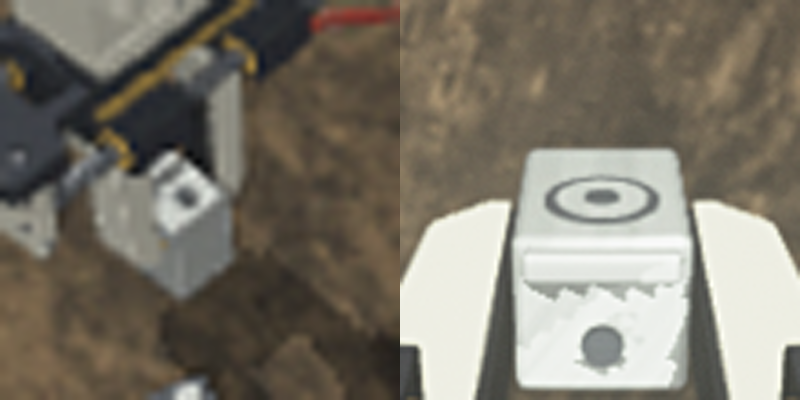

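Request:
play_rows([
  {"slide": [0,0,0.5],"roll": 0,"fingers": -1},
  {"slide": [0,0,1],"roll": 0,"fingers": -1},
  {"slide": [0,0,1],"roll": 0,"fingers": -1},
  {"slide": [0,0,1],"roll": 0,"fingers": -1},
  {"slide": [-0.83,0.2,0.5],"roll": -0.56,"fingers": -1},
  {"slide": [-0.83,0.2,0],"roll": -0.56,"fingers": -1},
  {"slide": [-0.83,0.2,0],"roll": -0.57,"fingers": -1},
  {"slide": [-0.83,0.2,0],"roll": -0.57,"fingers": -1},
  {"slide": [-0.83,0.2,0],"roll": 0,"fingers": -1},
  {"slide": [-0.83,0.2,0],"roll": 0,"fingers": -1},
  {"slide": [-0.83,0.2,0],"roll": 0,"fingers": -1},
  {"slide": [-0.83,0.2,0],"roll": 0,"fingers": -1},
  {"slide": [0,0,-0.3],"roll": 0,"fingers": -1},
  {"slide": [0,0,0],"roll": 0,"fingers": -1},
])

```text
t: 11.18
tool_pos: [0.4053, 0.2998, 0.0984]
orientation: [2.209, 0.026, -2.209]
force: [-0.8, -0.3, -1.2]
opening: 0.0279
```

```bash
python3 look.py w8
python3 - <<'E'
from h import *;import pickle
st=robot.read_state()
print(np.degrees(np.arctan2(*(Rot.from_rotvec(st["orientation"]).as_matrix()[:2,1]*[1,-1]))))
im=robot.read_camera("scene"); a=cv2.resize(im[210:310,170:270,::-1],(400,400),interpolation=cv2.INTER_CUBIC)
im=robot.read_camera("top"); cv2.imwrite("pics/top8.png",im[:,:,::-1]);b=cv2.resize(im[150:250,140:240,::-1],(400,400),interpolation=cv2.INTER_CUBIC)
cv2.imwrite("pics/s8.png",np.hstack([a,b]))
E
```

```text
11.175 [0.40526475 0.29982735 0.09835459] [ 2.20865456  0.02611279 -2.20941353] 0.027928450222810874
1.3609967459505656
```

View pics/w8.png

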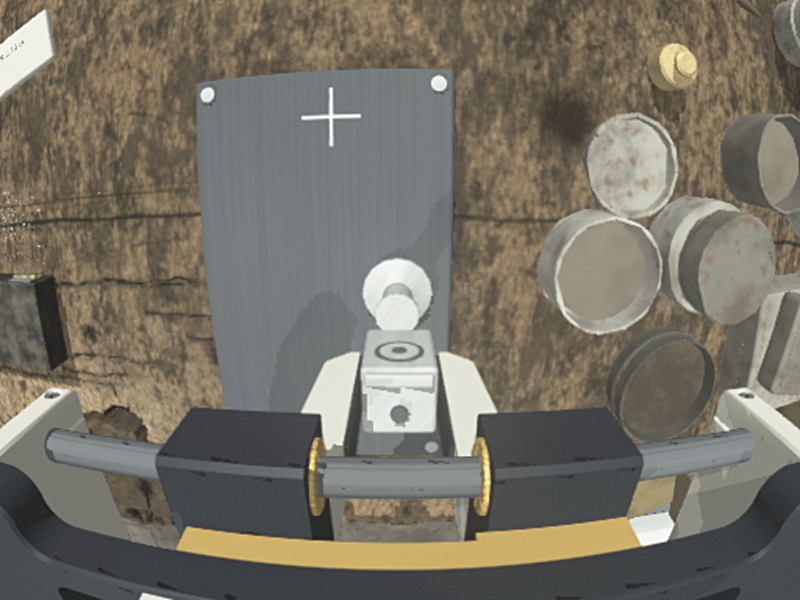

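View pics/s8.png

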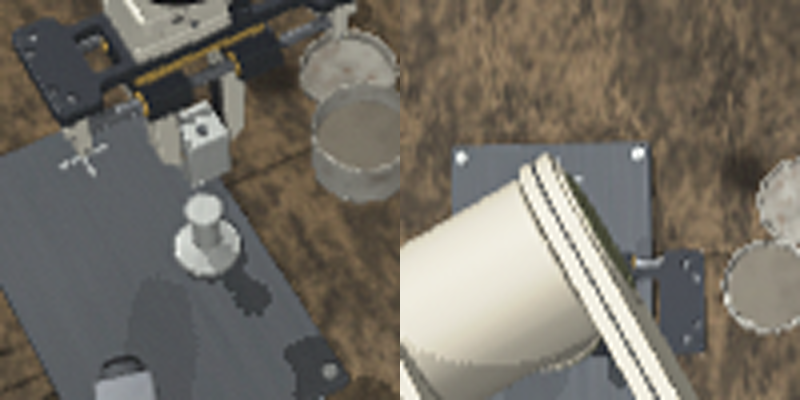

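Run:
```python
from h import *;import pickle
st,w=pickle.load(open("pics/w8.pkl","rb"))
cv2.imwrite("pics/w8z.png",cv2.resize(w[155:285,205:305,::-1],(600,780),interpolation=cv2.INTER_CUBIC)[:600])
```

```text
(no output)
```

View pics/w8z.png

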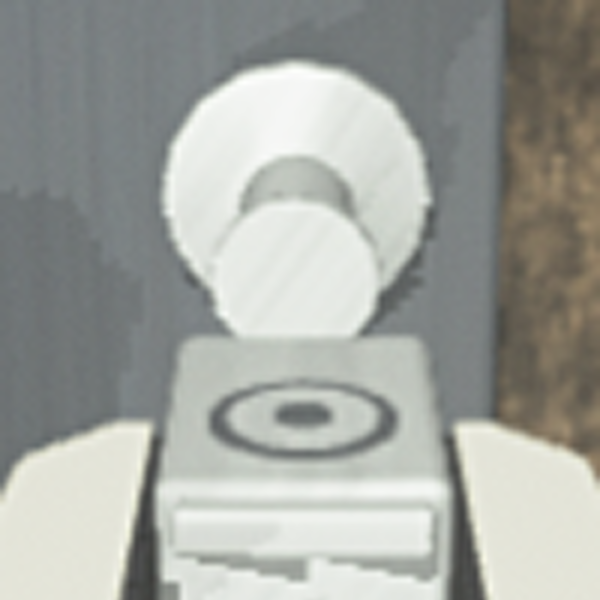

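Run:
```python
from h import *;import pickle
np.set_printoptions(precision=4,suppress=True)
st,w=pickle.load(open("pics/w8.pkl","rb"))
z=lambda u,v:(205+u/6-.5,155+v/6-.5)
zb=st["tool_pos"][2]+.0119
print("tcp",st["tool_pos"])
c=watz(st,z(296,279),.06); print("pillar",c, [watz(st,z(*p),.06)-c for p in [(214,279),(378,279),(296,200)]])
m=watz(st,z(303,415),zb+.025);print("mark",m)
l=watz(st,z(174,342),zb);r=watz(st,z(434,340),zb);print("front bottom",l,r,r-l)
a=np.radians(1.44); f=np.array([np.cos(a),np.sin(a)])
print("block from mark",m[:2]-.014*f,"from bottom",((l+r)/2)[:2]-.014*f)
pb=[watz(st,z(*p),zb+.044) for p in [(160,500),(450,498)]]; print(pb,(pb[0]+pb[1])[:2]/2-.014*f)
```

```text
tcp [0.4053 0.2998 0.0984]
pillar [0.4059 0.3009 0.06  ] [array([-0.0003,  0.0116,  0.    ]), array([ 0.0003, -0.0116,  0.    ]), array([0.0116, 0.0003, 0.    ])]
mark [0.4179 0.3003 0.1353]
front bottom [0.4156 0.3148 0.1103] [0.4166 0.2854 0.1103] [ 0.001  -0.0294  0.    ]
block from mark [0.4039 0.2999] from bottom [0.4021 0.2997]
[array([0.4175, 0.3131, 0.1543]), array([0.4184, 0.2871, 0.1543])] [0.404  0.2997]
```

Request:
play_rows([
  {"slide": [0.07,0.04,-0.7],"roll": 0,"fingers": -1},
  {"slide": [0,0,-0.6],"roll": 0,"fingers": -1},
  {"slide": [0,0,-0.25],"roll": 0,"fingers": -1},
  {"slide": [0,0,0],"roll": 0,"fingers": -1},
])

```text
t: 11.82
tool_pos: [0.4069, 0.3009, 0.0515]
orientation: [2.207, 0.025, -2.211]
force: [-0.5, 0.0, -0.9]
opening: 0.0282
```

```bash
python3 look.py w9
python3 - <<'E'
from h import *;import pickle
print(robot.read_state()["force"])
im=robot.read_camera("scene"); a=cv2.resize(im[225:285,190:250,::-1],(400,400),interpolation=cv2.INTER_CUBIC)
st,w=pickle.load(open("pics/w9.pkl","rb"))
b=cv2.resize(w[165:275,200:310,::-1],(400,400),interpolation=cv2.INTER_CUBIC)
cv2.imwrite("pics/w9z.png",np.hstack([a,b]))
E
```

```text
11.825 [0.40688709 0.30094446 0.0514993 ] [ 2.20745179  0.02533075 -2.2106433 ] 0.02817269165744446
[ 0.00313418  0.06738691 -0.65193772]
```

View pics/w9z.png

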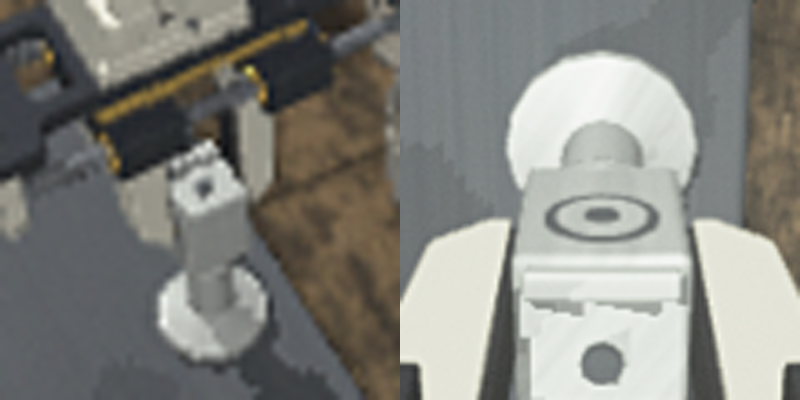

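Request:
play_rows([
  {"slide": [0,0,-0.07],"roll": 0,"fingers": -1},
  {"slide": [0,0,-0.04],"roll": 0,"fingers": -1},
  {"slide": [0,0,0],"roll": 0,"fingers": -1},
])

```text
t: 12.3
tool_pos: [0.4074, 0.3014, 0.049]
orientation: [2.21, 0.027, -2.209]
force: [0.4, -0.7, -0.8]
opening: 0.0276
```

Request:
play_rows([
  {"slide": [0,0,-0.04],"roll": 0,"fingers": -1},
  {"slide": [0,0,0],"roll": 0,"fingers": -1},
])

```text
t: 12.55
tool_pos: [0.4076, 0.3015, 0.048]
orientation: [2.21, 0.027, -2.209]
force: [0.1, 0.2, 1.7]
opening: 0.028
```

Contact (+1.7 N). Release and rise straight up.

Request:
play_rows([
  {"slide": [0,0,0],"roll": 0,"fingers": 0.0},
  {"slide": [0,0,0],"roll": 0,"fingers": 0.0},
  {"slide": [0,0,0],"roll": 0,"fingers": 0.0},
  {"slide": [0,0,0.6],"roll": 0,"fingers": 0.0},
  {"slide": [0,0,1],"roll": 0,"fingers": 0.0},
  {"slide": [0,0,1],"roll": 0,"fingers": 0.0},
  {"slide": [0,0,1],"roll": 0,"fingers": 0.0},
  {"slide": [-0.5,0,0.8],"roll": 0,"fingers": 0.0},
  {"slide": [-0.5,0,0.6],"roll": 0,"fingers": 0.0},
  {"slide": [0,0,0],"roll": 0,"fingers": 0.0},
])

```text
t: 13.8
tool_pos: [0.3781, 0.3023, 0.2008]
orientation: [2.215, 0.03, -2.206]
force: [-0.4, 0.7, 1.0]
opening: 0.0467
```

```bash
python3 look.py w10
python3 - <<'E'
from h import *;import pickle
im=robot.read_camera("scene"); a=cv2.resize(im[225:285,190:250,::-1],(400,400),interpolation=cv2.INTER_CUBIC)
st,w=pickle.load(open("pics/w10.pkl","rb"))
b=cv2.resize(w[50:250,155:355,::-1],(600,600),interpolation=cv2.INTER_CUBIC)
cv2.imwrite("pics/w10z.png",b); cv2.imwrite("pics/s10z.png",a)
E
```

```text
13.8 [0.37814479 0.30230887 0.20078831] [ 2.21491144  0.03036449 -2.20564617] 0.04672623393197305
```

View pics/w10z.png

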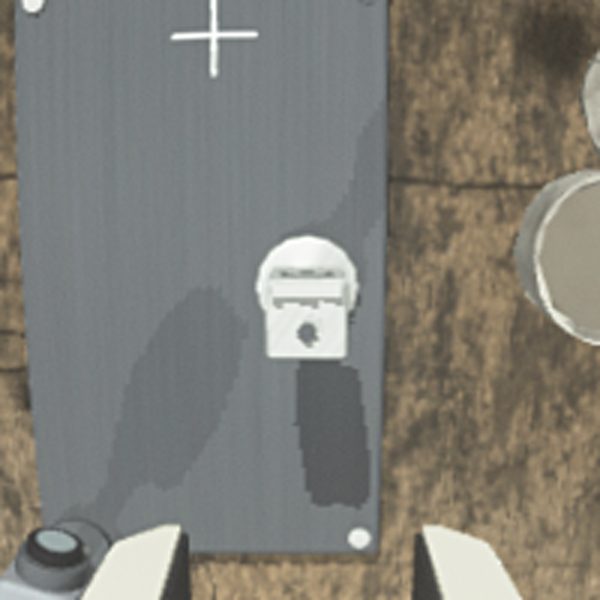

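View pics/s10z.png

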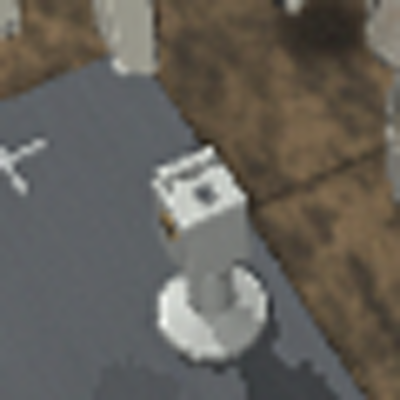

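Run:
```python
from h import *;import pickle
np.set_printoptions(precision=4,suppress=True)
st,w=pickle.load(open("pics/w10.pkl","rb"))
z=lambda u,v:(155+u/3-.5,50+v/3-.5)
P=[watz(st,z(*p),h) for p,h in [((267,357),.1),((347,356),.1),((270,279),.104),((344,278),.104)]]
for p in P: print(p)
print("block",sum(P)/4, [np.degrees(np.arctan2(d[0],-d[1])) for d in (P[1]-P[0],P[3]-P[2])])
print("cross",watz(st,z(214,36),.012)); print("cr ends",watz(st,z(171,38),.012),watz(st,z(258,34),.012))
# base ring ~ outer circle
print("BRscrew",watz(st,z(359,538),.0135),"TLscrew",watz(st,z(33,3),.0135))
```

```text
[0.3928 0.315  0.1   ]
[0.3939 0.2874 0.1   ]
[0.4205 0.3143 0.104 ]
[0.4215 0.2896 0.104 ]
block [0.4072 0.3016 0.102 ] [np.float64(2.2675192335719787), np.float64(2.323535966710874)]
cross [0.5144 0.3439 0.012 ]
cr ends [0.5137 0.3625 0.012 ] [0.5153 0.3251 0.012 ]
BRscrew [0.2863 0.2732 0.0135] TLscrew [0.5319 0.4245 0.0135]
```

Request:
play_rows([
  {"slide": [0.3,-1,0],"roll": 0.57,"fingers": 0.1},
  {"slide": [0.3,-1,0],"roll": 0.57,"fingers": 0.1},
  {"slide": [0.3,-1,0],"roll": 0,"fingers": 0.1},
  {"slide": [0.3,-1,0],"roll": 0,"fingers": 0.1},
  {"slide": [0.3,-1,0],"roll": 0,"fingers": 0.1},
  {"slide": [0.3,-1,0],"roll": 0,"fingers": 0.1},
  {"slide": [0.3,-1,0],"roll": 0,"fingers": 0.1},
  {"slide": [0.3,-1,0],"roll": 0,"fingers": 0.1},
  {"slide": [0.3,-1,0],"roll": 0,"fingers": 0.1},
  {"slide": [0.3,-1,0],"roll": 0,"fingers": 0.1},
  {"slide": [0.3,-1,0],"roll": 0,"fingers": 0.1},
  {"slide": [0.3,-1,0],"roll": 0,"fingers": 0.1},
  {"slide": [0.3,-1,0],"roll": 0,"fingers": 0.1},
  {"slide": [0.3,-1,0],"roll": 0,"fingers": 0.1},
  {"slide": [0.3,-1,0],"roll": 0,"fingers": 0.1},
  {"slide": [0.3,-1,0],"roll": 0,"fingers": 0.1},
  {"slide": [0.4,-0.95,0],"roll": 0,"fingers": 0.1},
  {"slide": [0,0,-1],"roll": 0,"fingers": 0.1},
  {"slide": [0,0,0],"roll": 0,"fingers": 0.1},
])

```text
t: 16.27
tool_pos: [0.531, -0.2067, 0.1636]
orientation: [2.121, 0.198, -2.134]
force: [-0.9, 0.2, -1.3]
opening: 0.0511
```

```bash
python3 look.py w11
python3 - <<'E'
from h import *;import pickle
st,w=pickle.load(open("pics/w11.pkl","rb"))
print(np.degrees(np.arctan2(*(Rot.from_rotvec(st["orientation"]).as_matrix()[:2,1]*[1,-1]))))
b=cv2.resize(w[130:260,190:320,::-1],(600,600),interpolation=cv2.INTER_CUBIC)
cv2.imwrite("pics/w11z.png",b)
E
```

```text
16.275 [ 0.53100219 -0.20671841  0.16358494] [ 2.12100284  0.19834051 -2.13449339] 0.051078846067731117
10.432176713712265
```

View pics/w11z.png

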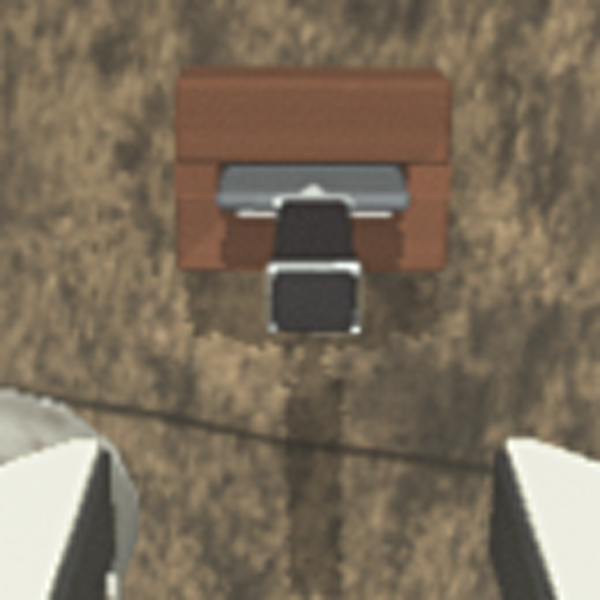

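Run:
```python
from h import *;import pickle
np.set_printoptions(precision=4,suppress=True)
st,w=pickle.load(open("pics/w11.pkl","rb"))
k=600/130
z=lambda u,v:(190+u/k-.5,130+v/k-.5)
P=[watz(st,z(*p),.125) for p in [(268,263),(360,263),(268,331),(361,331)]]
for p in P: print(p)
c=sum(P)/4; print(c,c-st["tool_pos"],[np.degrees(np.arctan2(d[0],-d[1])) for d in (P[1]-P[0],P[3]-P[2])])
```

```text
[ 0.5429 -0.1981  0.125 ]
[ 0.5459 -0.2144  0.125 ]
[ 0.53   -0.2004  0.125 ]
[ 0.5332 -0.2172  0.125 ]
[ 0.538  -0.2075  0.125 ] [ 0.007  -0.0008 -0.0386] [np.float64(10.571851753935768), np.float64(10.568256903746539)]
```

Request:
play_rows([
  {"slide": [0.21,-0.03,0],"roll": 0,"fingers": 0.1},
  {"slide": [0,0,-1],"roll": 0,"fingers": 0.1},
  {"slide": [0,0,-1],"roll": 0,"fingers": 0.1},
  {"slide": [0,0,-1],"roll": 0,"fingers": 0.1},
  {"slide": [0,0,-0.78],"roll": 0,"fingers": 0.1},
  {"slide": [0,0,0],"roll": 0,"fingers": -1},
  {"slide": [0,0,0],"roll": 0,"fingers": -1},
  {"slide": [0,0,0],"roll": 0,"fingers": -1},
  {"slide": [0,0,0],"roll": 0,"fingers": -1},
  {"slide": [0,0,0],"roll": 0,"fingers": -1},
  {"slide": [0,0,0],"roll": 0,"fingers": -1},
], squeeze=25)

```text
t: 17.7
tool_pos: [0.5403, -0.2081, 0.0553]
orientation: [2.127, 0.195, -2.124]
force: [-0.9, 2.9, 5.9]
opening: 0.016
```

```bash
python3 look.py w12
python3 - <<'E'
from h import *;import pickle
st,w=pickle.load(open("pics/w12.pkl","rb"))
b=cv2.resize(w[130:260,190:320,::-1],(600,600),interpolation=cv2.INTER_CUBIC)
cv2.imwrite("pics/w12z.png",b)
E
```

```text
17.7 [ 0.54034771 -0.20811374  0.05532694] [ 2.12669949  0.19467703 -2.1237544 ] 0.015958208449977168
```

View pics/w12z.png

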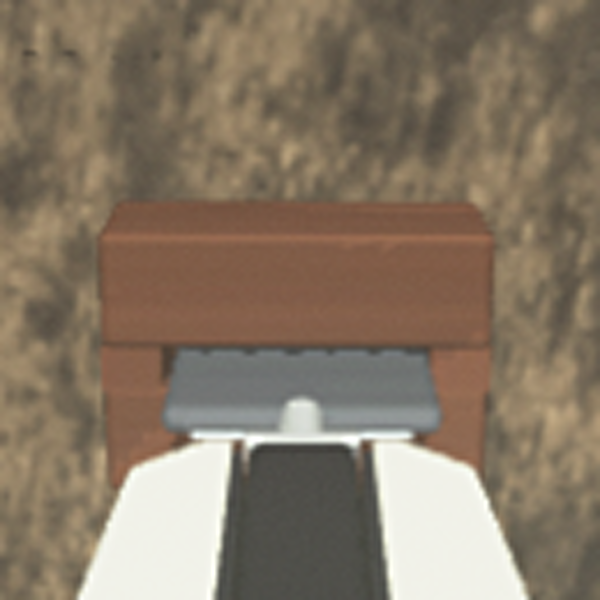

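Request:
play_rows([
  {"slide": [0,0,0.3],"roll": 0,"fingers": -1},
  {"slide": [0,0,0.5],"roll": 0,"fingers": -1},
  {"slide": [0,0,0.7],"roll": 0,"fingers": -1},
  {"slide": [0,0,0.8],"roll": 0,"fingers": -1},
  {"slide": [0,0,0],"roll": 0,"fingers": -1},
  {"slide": [0,0,0],"roll": 0,"fingers": -1},
])

```text
t: 18.5
tool_pos: [0.5393, -0.208, 0.1228]
orientation: [2.125, 0.195, -2.126]
force: [-0.1, -0.1, -1.0]
opening: 0.0158
```

```bash
python3 look.py w13
python3 - <<'E'
from h import *;import pickle
im=robot.read_camera("scene"); a=cv2.resize(im[120:220,300:400,::-1],(600,600),interpolation=cv2.INTER_CUBIC)
cv2.imwrite("pics/s13.png",a)
E
```

```text
18.5 [ 0.53927896 -0.20798134  0.1228361 ] [ 2.12491828  0.19528128 -2.12627407] 0.015753471969457485
```

View pics/w13.png

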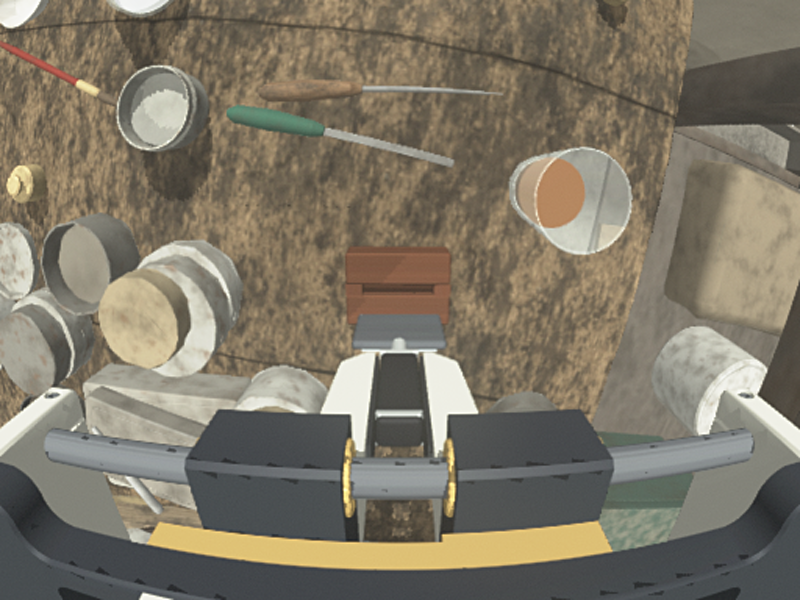

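View pics/s13.png

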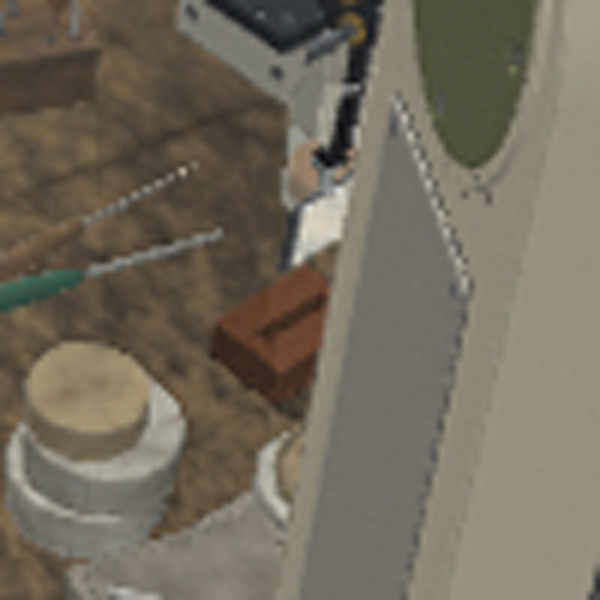

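Request:
play_rows([
  {"slide": [0,0.2,0.7],"roll": 0,"fingers": -1},
  {"slide": [0,0.5,0.7],"roll": 0,"fingers": -1},
  {"slide": [0,1,0],"roll": 0,"fingers": -1},
  {"slide": [0,1,0],"roll": 0,"fingers": -1},
  {"slide": [0,1,0],"roll": 0,"fingers": -1},
  {"slide": [0,1,0],"roll": 0,"fingers": -1},
  {"slide": [0,1,0],"roll": 0,"fingers": -1},
  {"slide": [0,1,0],"roll": 0,"fingers": -1},
  {"slide": [0,1,0],"roll": 0,"fingers": -1},
  {"slide": [0,1,0],"roll": 0,"fingers": -1},
  {"slide": [-0.1,1,0],"roll": 0,"fingers": -1},
  {"slide": [-0.1,1,0],"roll": 0,"fingers": -1},
  {"slide": [-0.1,1,0],"roll": -0.2,"fingers": -1},
  {"slide": [-0.1,1,0],"roll": -0.2,"fingers": -1},
  {"slide": [-0.1,1,0],"roll": -0.2,"fingers": -1},
  {"slide": [-0.1,1,0],"roll": -0.17,"fingers": -1},
  {"slide": [-0.1,1,0],"roll": 0,"fingers": -1},
  {"slide": [0,1,0],"roll": 0,"fingers": -1},
  {"slide": [0,0.8,0],"roll": 0,"fingers": -1},
  {"slide": [0,0,0],"roll": 0,"fingers": -1},
])

```text
t: 21.1
tool_pos: [0.5181, 0.3188, 0.1653]
orientation: [2.181, 0.085, -2.182]
force: [-0.2, 0.2, -0.9]
opening: 0.0159
```

```bash
python3 look.py w14
python3 - <<'E'
from h import *;import pickle
st=robot.read_state()
print(np.degrees(np.arctan2(*(Rot.from_rotvec(st["orientation"]).as_matrix()[:2,1]*[1,-1]))))
im=robot.read_camera("scene"); a=cv2.resize(im[150:330,120:300,::-1],(600,600),interpolation=cv2.INTER_CUBIC)
cv2.imwrite("pics/s14.png",a)
E
```

```text
21.1 [0.51808791 0.31875402 0.16532601] [ 2.18148643  0.08522553 -2.18196144] 0.0158667990664944
4.4201379748188545
```

View pics/w14.png

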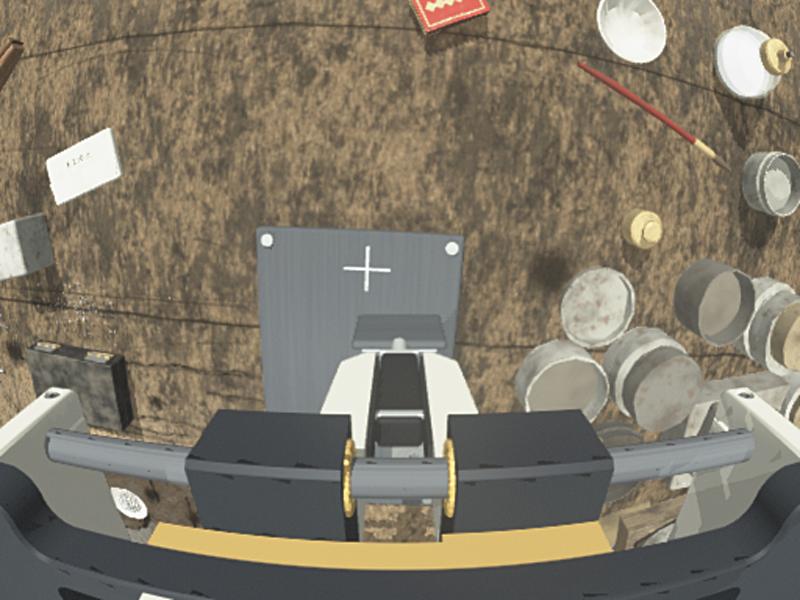

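View pics/s14.png

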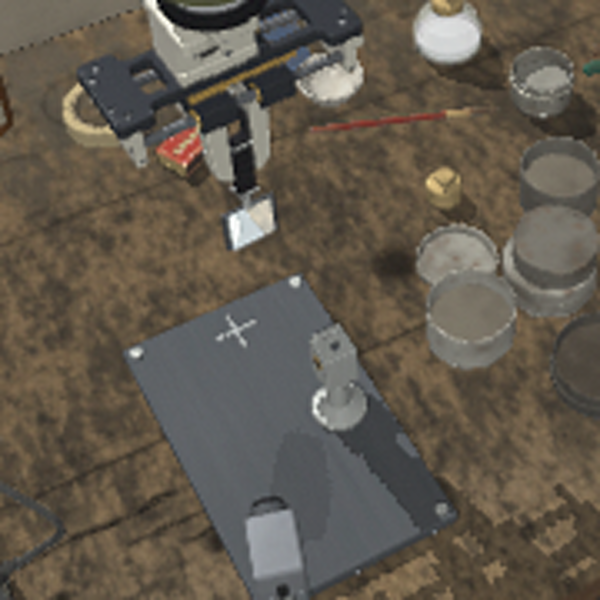

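```bash
cat > ver.py <<'E'
from h import *;import pickle,sys
np.set_printoptions(precision=1,suppress=True)
n=sys.argv[1]; st,w=pickle.load(open(f"pics/{n}.pkl","rb"))
yaw=float(sys.argv[2]); mz=float(sys.argv[3]); dx=float(sys.argv[4]); dy=float(sys.argv[5])
im=cv2.resize(w[170:270,205:305,::-1],(600,600),interpolation=cv2.INTER_CUBIC)
a=np.radians(yaw); c,s=np.cos(a),np.sin(a)
o=st["tool_pos"]+[dx,dy,0]; o[2]=mz
P=[]
for x,y,z in [(.0025,.023,.021),(.0025,-.023,.021),(.0025,-.023,-.021),(.0025,.023,-.021),(.006,.008,.036),(.006,-.008,.036),(.006,.008,.096),(.006,-.008,.096),(-.006,.008,.096),(-.006,-.008,.096)]:
    P.append(o+[c*x-s*y,s*x+c*y,z])
uv=(wproj(st,P)-[205,170]+.5)*6
for p in uv: cv2.circle(im,tuple(int(v) for v in p),3,(0,0,255),-1)
cv2.imwrite(f"pics/{n}v.png",im); print(uv)
E
python3 ver.py w14 4.42 0.139 0 0
```

```text
[[117.8 262.7]
 [489.1 263.3]
 [460.9 157.3]
 [146.1 156.7]
 [233.9 283.1]
 [373.1 283.4]
 [208.4 552. ]
 [398.5 552.3]
 [211.5 668.2]
 [394.9 668.5]]
```

View pics/w14v.png

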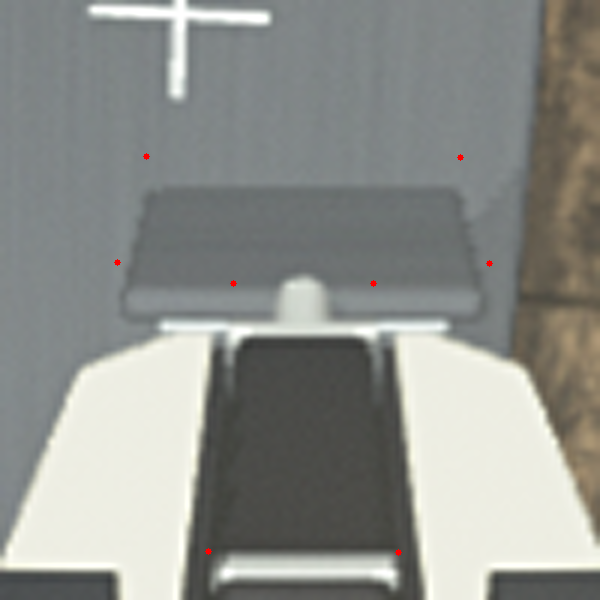

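```bash
cat > fit.py <<'E'
from h import *;import pickle,sys
np.set_printoptions(precision=4,suppress=True)
def fit(n,obs,pts):
    st,w=pickle.load(open(f"pics/{n}.pkl","rb")); T=st["tool_pos"]
    def mod(p,pts):
        R=Rot.from_euler("ZYX",p[3:6]).as_matrix(); return T+p[:3]+np.array(pts)@R.T
    f=lambda p:np.r_[((wproj(st,mod(p,pts))-[205,170]+.5)*6-obs).ravel()/6, p[5]*20]
    r=least_squares(f,[0,0,-.026,.08,0,0]); p=r.x
    print("handle-plate origin rel TCP",p[:3]," yaw,pitch,roll deg",np.degrees(p[3:]),"res",r.fun)
    print("origin world",T+p[:3])
obs=np.array([(123,289),(485,289),(462,189),(145,189),(213,557),(399,557)],float)
pts=[(.0025,.023,.021),(.0025,-.023,.021),(.0025,-.023,-.021),(.0025,.023,-.021),(.006,.008,.096),(.006,-.008,.096)]
fit("w14",obs,pts); fit("w14",obs[:4],pts[:4])
E
python3 fit.py
```

```text
handle-plate origin rel TCP [-0.0049 -0.0004 -0.0282]  yaw,pitch,roll deg [4.4844 1.9065 0.1076] res [-0.3051 -0.0462  0.3249 -0.0439 -0.5397  0.0325  0.5303  0.0238 -0.0701
  0.0232  0.0621  0.009   0.0375]
origin world [0.5131 0.3183 0.1371]
handle-plate origin rel TCP [-0.0048 -0.0004 -0.0279]  yaw,pitch,roll deg [4.4997 1.816  0.0796] res [-0.3614  0.0137  0.3515  0.0116 -0.4973 -0.0117  0.5089 -0.0148  0.0278]
origin world [0.5133 0.3183 0.1374]
```

Request:
play_rows([
  {"slide": [0.12,0.85,0],"roll": 0,"fingers": -1},
  {"slide": [0,0,-0.6],"roll": 0,"fingers": -1},
  {"slide": [0,0,-0.6],"roll": 0,"fingers": -1},
  {"slide": [0,0,-0.55],"roll": 0,"fingers": -1},
  {"slide": [0,0,0],"roll": 0,"fingers": -1},
  {"slide": [0,0,0],"roll": 0,"fingers": -1},
  {"slide": [0,0,0],"roll": 0,"fingers": -1},
])

```text
t: 22.08
tool_pos: [0.5229, 0.3428, 0.1139]
orientation: [2.185, 0.083, -2.182]
force: [0.1, 0.4, -0.4]
opening: 0.0153
```

```bash
python3 look.py w15; python3 ver.py w15 4.42 0.085 0 0
python3 - <<'E'
from h import *;import pickle
st=robot.read_state()
print(np.degrees(np.arctan2(*(Rot.from_rotvec(st["orientation"]).as_matrix()[:2,1]*[1,-1]))))
im=robot.read_camera("scene"); a=cv2.resize(im[190:310,160:280,::-1],(600,600),interpolation=cv2.INTER_CUBIC)
cv2.imwrite("pics/s15.png",a)
E
```

```text
22.075 [0.52292298 0.3427534  0.11390856] [ 2.18494389  0.08334213 -2.18156063] 0.01534582386892056
[[119.9 255.6]
 [487.1 255.5]
 [459.6 152. ]
 [147.7 152.1]
 [234.6 274.8]
 [372.2 274.7]
 [209.3 535.5]
 [396.5 535.5]
 [212.6 651. ]
 [393.4 651. ]]
4.330339514088865
```

View pics/w15v.png

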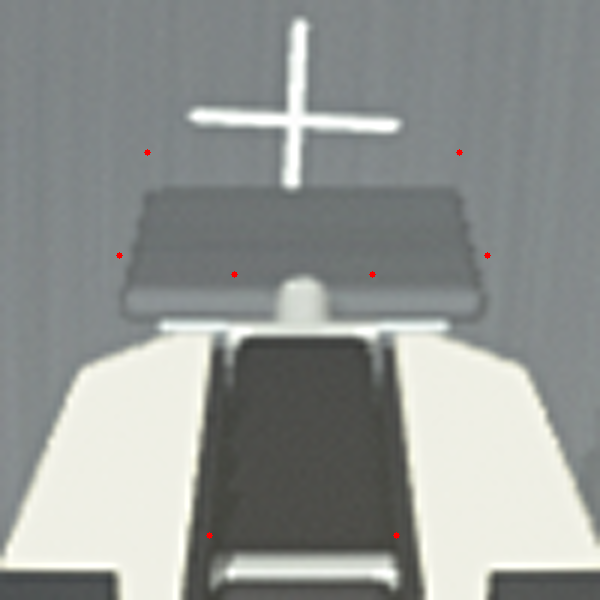

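View pics/s15.png

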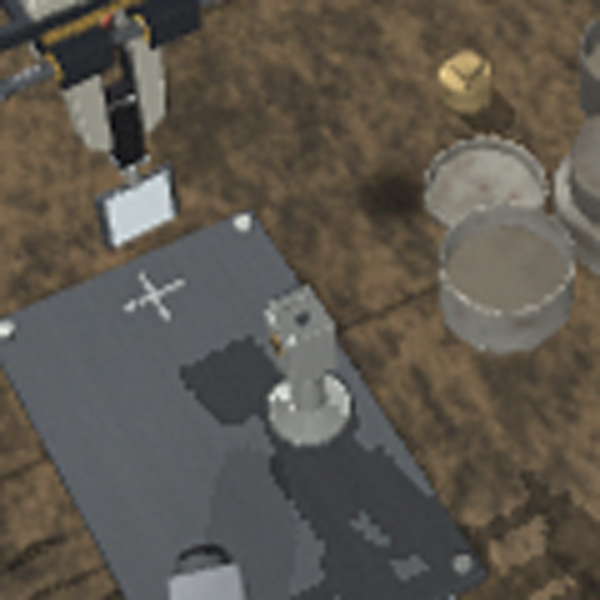

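Run:
```python
from h import *;import pickle
np.set_printoptions(precision=4,suppress=True)
st,w=pickle.load(open("pics/w15.pkl","rb"))
print("cross",watz(st,(205+296/6-.5,170+121/6-.5),.012))
S=robot.get_calibration("scene")
for X in [(.5155,.3422,.0857),(.5143,.3438,.085),(.5116,.3427,.085)]: print(proj(S,X))
s2=robot.read_state()
for s in (st,s2):
    m=s["tool_pos"]+np.array([-.0049-.0025,-.0006,-.0282]); y=np.radians(180+4.45)
    aim=np.array([.3839,.3338]); d=aim-m[:2]; print(m,"aim y",-np.sin(y)*d[0]+np.cos(y)*d[1])
ims=robot.read_camera("scene")
for c in ("scene","wrist"):
  for n in ("mirror","view_point","mark","block"): 
    print(c,n,[(np.round(d["point"],1),round(d["p"],2)) for d in robot.mark_of(c,n)][:2])
print(robot.read_state()["t"],robot.read_state()["force"])
```

```text
cross [0.5143 0.3435 0.012 ]
[[187.448 231.942]]
[[187.099  232.6495]]
[[187.8876 233.2029]]
[0.5155 0.3422 0.0857] aim y -0.0018842845243703006
[0.5154 0.3422 0.0856] aim y -0.0018558135706294686
scene mirror [(array([187.3, 230.8]), 0.66)]
scene view_point [(array([186.4, 231.2]), 0.66)]
scene mark [(array([218.8, 251.8]), 0.48)]
scene block [(array([217.7, 259. ]), 0.68), (array([212.3, 268.2]), 0.15)]
wrist mirror [(array([255. , 214.8]), 0.57)]
wrist view_point []
wrist mark [(array([255.2, 212.8]), 0.49)]
wrist block []
22.625 [0.2937 1.2171 0.2832]
```

```bash
python3 -c "
from plant import robot
print(robot.close_job())"
```

```text
the job is handed in; nothing more can be done
None
```

The block is standing on the pillar and I handed the job in with the mirror held above the cross. `close_job()` gives no verdict, so these are my own last checks.

- **Block:** it is released and upright on the pillar, about 1.5 mm off centre. Its stamped face looks toward the cross side and is turned within about 1° of the stand's axis.
- **Mirror:** it is held by the handle, clear of everything I could see, at about 22.6 s of the 48 s allowed.
    - **Position:** the middle of its face is about 2 mm sideways and 1 mm in height from the view point.
    - **Angle:** it tilts about 2° from upright, and its normal passes the aim point by about 2 mm. The scene camera's picture agrees with this to about 2 px.
- **Tin, brass weight and matchbox:** I did not touch them, though I did not measure them again at the end.

Two things disagreed with what I was given or expected:

- **Fingertips:** they sit about 28 mm higher than the reported tool point (TCP). My first grasp closed just above the block without disturbing it, and I repeated it lower.
- **Camera offset:** the scene and top cameras put things about 3 mm nearer the robot in x than the wrist camera. I used the wrist camera throughout.

When the fingers closed on the mirror's handle, the wrist showed about 6 N upward and the tool stopped about 5 mm above where I sent it. The reading was back to the carried weight once the mirror was lifted.

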